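Spacers and retaining ring on the pump shaft

TASK

Slide exactly two of the three spacer washers over the upright pump shaft, down onto the impeller's hub, and leave the third on the bench. Then, with the ring pliers from the cradle, take the spring ring off its stand by putting the closed tips into its gap and squeezing the handles up to the stop, and bring the spread ring straight down over the shaft until it is level at the groove, just above the upper washer or resting gently on it. Finish while holding it there, the pliers squeezed and the ring still spread, so that the fit can be checked before it snaps in; do not touch the ring with the fingers and leave the other things on the bench alone.

Things in the scene. Friction and masses are not known exactly. Their poses are not given: they have to be found in the camera images.
- pump: Pump drive fixed to the bench, shaft up: grey base 150 x 150 x 12 mm, finned housing, white impeller 96 mm across (vanes up to z = 51 mm), hub 48 mm across with a flat top (the washers' seat) at z = 70 mm, steel shaft 36 mm in diameter up to z = 110 mm, the last 7 mm tapering to 26 mm. Origin: under the base, on the shaft's axis.
- groove (a point): Middle of the shaft's ring groove, on the axis, at z = 82.5 mm. The groove is 5 mm wide (z 80 to 85) and 33 mm in diameter; two washers on the hub reach up just to its lower edge (z = 80 mm).
- washer0_c (a point): Flat steel spacer washer, 56 mm outside, 41 mm bore, 5 mm thick, about 45 g, lying flat on the bench; the three are alike. Point: its centre, half-way up. Pick it by its rim with the fingertips; if the fingers close along x the other washers are not in the way.
- washer1_c (a point): Flat steel spacer washer, 56 mm outside, 41 mm bore, 5 mm thick, about 45 g, lying flat on the bench; the three are alike. Point: its centre, half-way up. Pick it by its rim with the fingertips; if the fingers close along x the other washers are not in the way.
- washer2_c (a point): Flat steel spacer washer, 56 mm outside, 41 mm bore, 5 mm thick, about 45 g, lying flat on the bench; the three are alike. Point: its centre, half-way up. Pick it by its rim with the fingertips; if the fingers close along x the other washers are not in the way.
- washer0: The first washer; origin at the centre of its underside.
- washer1: The second washer; same.
- washer2: The third washer; same.
- nest: The ring's stand, fixed: aluminium block 37 x 52 mm on a 70 x 80 x 6 mm foot; the ring lies on its top at z = 26 mm, loosely around a spigot 16 mm across that ends at z = 31 mm, its gap and lugs standing free over the block's front edge. Origin: on the bench under the spigot, +x away from the gap.
- ring: Open spring ring of dark steel, 3.5 mm thick, about 30 g, on its stand. Relaxed: bore 33.6 mm, outside 43.6 mm. Origin: centre of the relaxed bore, half-way up; +x runs from the gap (with its two notched lugs) to the closed back, z up. The gap looks to the robot within 30 degrees. It passes the shaft only when spread; at the pliers' stop the bore is 40 mm and it presses on each tip with 10 N.
- ring_gap (a point): Middle of the relaxed ring's gap, half-way between the two notches and half-way up: 26 mm from the ring's origin along its -x. The free width between the lugs is 24 mm (along the ring's y), and 20 mm are free below the lugs. The notches catch pins that are up to 3 mm out along the ring's x.
- ring_bore (a point): Where the bore's centre lies when the ring is spread by the pliers at their stop, half-way up the ring: fixed to the ring's back, 3.6 mm from the ring's origin along its -x. This point belongs on the shaft's axis; with the ring on the upper washer it is at z = 81.8 mm.
- lug_l (a point): Bottom of the vee notch in the ring's left (+y) lug, half-way up. The notches face each other over the gap, 33 mm apart when relaxed, about 54 mm with the pliers at their stop; below about 46 mm the ring does not pass the shaft.
- lug_r (a point): Bottom of the vee notch in the ring's right (-y) lug; as lug_l.
- pliers: Ring pliers, about 130 g, level on a fixed plywood cradle: pivot and handle ends lie on saddles 30 mm high (cheeks beside the pivot to z = 40 mm), between them is only an 8 mm board. Sprung shut; squeezing the handles opens the tips, both halves turning alike, up to a stop. Origin: pivot, half-way up the handles; +x to the tips, z up (it turns up to 0.33 rad with the right half when squeezed).
- pliers_grip (a point): Grip here, at the centre of mass: middle between the black handles, half-way up, 50 mm behind the pivot. Handles 16 mm high, 65 mm across here when released, 34 mm at the stop; they splay to the rear, so pads touch at about 68 mm. They push back with 8 N each at first, about 29 N at the stop with the ring on: squeeze with 40 N or more. Held at 62 mm or wider the tips still go into the ring's gap.
- pliers_tips (a point): Middle between the released tips, half-way up: 118 mm ahead of pliers_grip, 19.5 mm lower. Tips bent down, ending in square pins 3 mm thick, 19 mm high (10 to 29 mm below the handles' middle) with a lip at the foot that keeps the ring on; 14 mm over all. At the stop the pins are 50 mm apart, and the bore of a ring in them has its centre about 136 to 143 mm ahead of the middle of the fingers.
- mug: Bystander: white mug.
- beaker: Bystander: clear plastic beaker.
- tape_roll: Bystander: roll of grey tape, 24 mm high.
- screwdriver: Bystander: black screwdriver.
- spanner: Bystander: spanner.
- timer: Bystander: white timer.
- grease_pot: Bystander: grey pot with a lid, 60 mm high.
There are look-alikes about, which are no part of the job. Leave any red look-alike of the washer2 alone.

How it is judged:
By the outcome, as a careful person would: the job done as asked, in the order asked, and still so for the second after the job is handed in, while the arm keeps its last pose, push and grip.
It also fails if it takes over 61 s, if anything falls off the work surface, if the arm or the gripper's body presses on something with over 40 N, if the wrist force passes 120 N, or if a joint passes its speed limit or range.

ROBOT

A 6-joint arm with a two-finger parallel gripper is mounted at the origin on the work surface. World frame = base frame: x ahead of the robot, y to its left, z up, the work surface at z = 0. Lengths are in mm, angles in degrees, forces in N, time in s.
With the tool pointing down it reaches from about 350 to 850 mm from the base axis. Payload 8.1 kg.
Tool frame: the origin (TCP) lies at the very end of the fingers, on their centre line; the grasp point (between the pads) lies r.tcp_to_grasp behind it (r.tcp_to_grasp is the distance from the TCP to the grasp point, in mm); z points along the fingers, y is the line along which they close (so a half turn about z gives the same grasp; the last joint's range is limited). The gripper opens to 85 mm and grips with 20 to 120 N. Pads are 22 mm wide; open, the fingers measure 114 mm over their backs; the gripper's body (76 mm by 85 mm) begins 54 mm behind the grasp point. The pads swing forward as they close: fully open they stand 13 mm farther back than shut.
Start: joints at [-75.08, 7.471, 85.268, -0, 87.261, -4.893], TCP at [203.39, -564.48, 231.292] pointing down, gripper open.
Joint ranges: [-169.43, 169.43], [-51.17, 129.36], [1.28, 143.12], [-76.62, 256.62], [0, 156.53], [-152.29, 152.29]. Speed limits (degrees/s): [136.94, 136.94, 159.86, 180, 180, 180].

INTERFACE

Orientations are given as [roll, pitch, yaw] about the fixed x, y, z axes, in that order (R = Rz(yaw) Ry(pitch) Rx(roll)).
In Python, from bench import r gives the robot as it stands.
- The arm moves only by the shell command python3 -m handwheel 'ROWS' [OPENING] [FORCE]. ROWS is JSON, a list of rows, each a list of 4 numbers: the shift along the tool's x, y, z in m, then the turn about the tool's z in degrees. A call has 1 to 10 rows; each row shifts and turns the commanded pose from where the row before left it, along the tool's axes as they then stand; what a row does not reach is not made up. A row lasts 1/10 s, in which the tool goes at most 50 mm and 8.59 degrees, less where a joint would pass 70% of its speed; a pose out of reach is approached as far as the arm can. A call is refused whole if a number of a shift passes 0.05 or a number of a turn 8.59, either way. A call with a gripper value outside its range is refused whole. OPENING is the finger opening in m, from 0 to 0.0854, set as the call begins (- or left out, the last holds). The fingers move at their own pace and stop on an object; FORCE is the grip in N (left out, the last holds). Time passes only in rows, so rows that do not move let the fingers close. It gives the time, the measured TCP pose, the force, the opening and the grip force at its end, in the units of the state.
- r.sense(): the state, without advancing time (a new reading comes with each control period).
- r.snapshot(name): name is "side" or "top"; returns the picture (420x560x3 uint8, red, green, blue); there is no depth.
- r.camera_params(name): a dict with "fx", "fy", "cx", "cy" (pixels), "R" (3x3) and "t" (3): a world point X has camera coordinates R X + t. Camera axes: x right, y down, z forward; pixel columns grow to the right and rows downward; lengths in mm; the calibration is good to about 2 mm. A picture is of the moment at which its call begins. camera_params takes no time and is no camera call.
- r.hand_in(): hands the job in; it is judged then, once.
The state is a dict: "time": time; "joint_pos": joint angles; "qd": joint speeds; "joint_efforts": joint torques, N m; "tool_pos": TCP position; "tcp_rot": TCP orientation; "ft_force": force on the tool from outside, world axes, zero at the start; "wrist_torque": the same for the moment, N m; "finger_gap": finger opening in mm; "grip_force": force on a finger pad.
Only numpy, scipy, OpenCV 4.12 (cv2) and the standard library are available. Lean on these libraries where they do the work, as an engineer would, in place of code of your own. Each camera call takes 0.05 s, during which the arm holds its last target. There are 200 camera calls.

## Working session

There is one attempt and no reset: what is moved stays moved. The work goes in short steps, Python scripts to look and compute and a shell command to move; the robot and the scene stay as the last step left them, time stands still between calls to the robot, and variables do not carry over. Pictures are saved under pics/ and viewed, at most 13 in all, crops included, and the job is handed in when it is done.

```bash
ls; mkdir -p pics
python3 - <<'E'
from bench import r
import cv2,numpy as np
for n in("top","side"):
    cv2.imwrite(f"pics/{n}0.png",cv2.resize(r.snapshot(n),(800,600),interpolation=cv2.INTER_CUBIC)[:,:,::-1])
    p=r.camera_params(n);print(n,{k:np.round(v,3).tolist() for k,v in p.items()})
print(r.sense(),r.tcp_to_grasp)
E
```

```text
pics
top {'fx': 404.656, 'fy': 404.656, 'cx': 274.553, 'cy': 205.434, 'R': [[0.025, -1.0, -0.016], [-0.986, -0.022, -0.168], [0.167, 0.02, -0.986]], 't': [42.31, 548.163, 965.633]}
side {'fx': 404.045, 'fy': 404.045, 'cx': 279.215, 'cy': 205.712, 'R': [[-0.982, -0.187, 0.01], [-0.145, 0.73, -0.668], [0.117, -0.658, -0.744]], 't': [522.742, 93.776, 1069.784]}
{'time': 0.1, 'joint_pos': array([-7.50806151e+01,  7.51331346e+00,  8.53214630e+01, -1.05157567e-03,
        8.72632991e+01, -4.89412918e+00]), 'qd': array([ 0.01585345, -0.13936084, -0.05738387,  0.03926331, -0.06213957,
       -0.01705427]), 'joint_efforts': array([ 1.73267701e-03, -5.70947671e+01, -5.01943946e+01,  2.05216622e-05,
        8.01601476e-03, -1.28407169e-05]), 'tool_pos': array([ 203.25186985, -563.99786514,  230.33805727]), 'tcp_rot': array([-1.79902192e+02, -7.32084281e-03,  1.98135589e+01]), 'ft_force': array([-0.00126071, -0.21430576,  0.27700742]), 'wrist_torque': array([ 0.01939219, -0.04910561,  0.01631869]), 'grip_force': 0.0, 'finger_gap': 85.91608518599314} 18.700000000000003
```

View pics/top0.png

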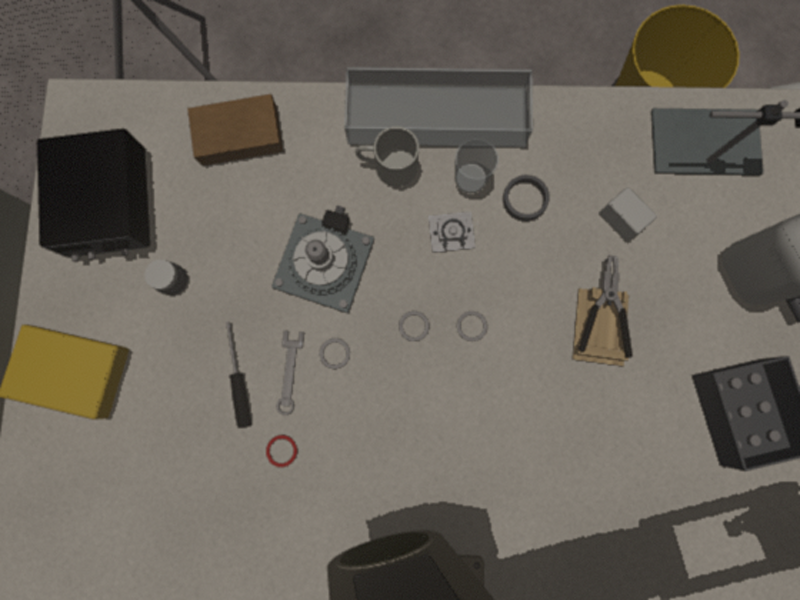

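View pics/side0.png

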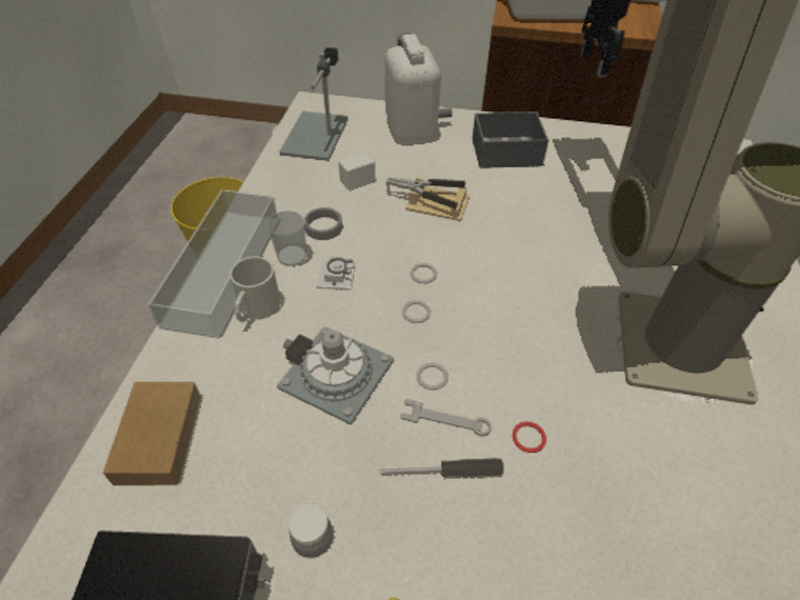

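The top view shows the pump at (320,262), the ring's stand at (452,232) and the washers at (335,352), (414,325) and (472,325). The pliers are at (610,310), and the red decoy at (282,450). I'll take enlarged crops next.

```bash
cat > h.py <<'E'
from bench import r
import numpy as np, cv2
P={n:{k:np.array(v) for k,v in r.camera_params(n).items()} for n in("top","side")}
def w(n,u,v,z):
    p=P[n];d=p["R"].T@[(u-p["cx"])/p["fx"],(v-p["cy"])/p["fy"],1];c=-p["R"].T@p["t"]
    return np.round((c+d*(z-c[2])/d[2]),1)
def px(n,X):
    p=P[n];q=p["R"]@np.array(X,float)+p["t"];return np.round([p["fx"]*q[0]/q[2]+p["cx"],p["fy"]*q[1]/q[2]+p["cy"]],1)
def crop(n,x,y,wd,h,s,img=None):
    i=r.snapshot(n) if img is None else img
    return cv2.resize(i[y:y+h,x:x+wd],None,fx=s,fy=s,interpolation=cv2.INTER_CUBIC)[:,:,::-1]
E
python3 - <<'E'
from h import *
i=r.snapshot("top");i=np.clip(i.astype(float)*1.5,0,255).astype(np.uint8)
cv2.imwrite("pics/t1.png",crop("top",190,140,160,120,5,i))
a=crop("top",395,172,55,90,6,i)
j=r.snapshot("side");j=np.clip(j.astype(float)*1.5,0,255).astype(np.uint8)
b=crop("side",262,115,75,42,6,j);c=crop("side",215,170,40,38,6,j)
o=np.zeros((540,790,3),np.uint8);o[:540,:330]=a;o[:252,335:785]=b;o[260:488,335:575]=c
cv2.imwrite("pics/t2.png",o)
E
```

```text
(no output)
```

View pics/t1.png

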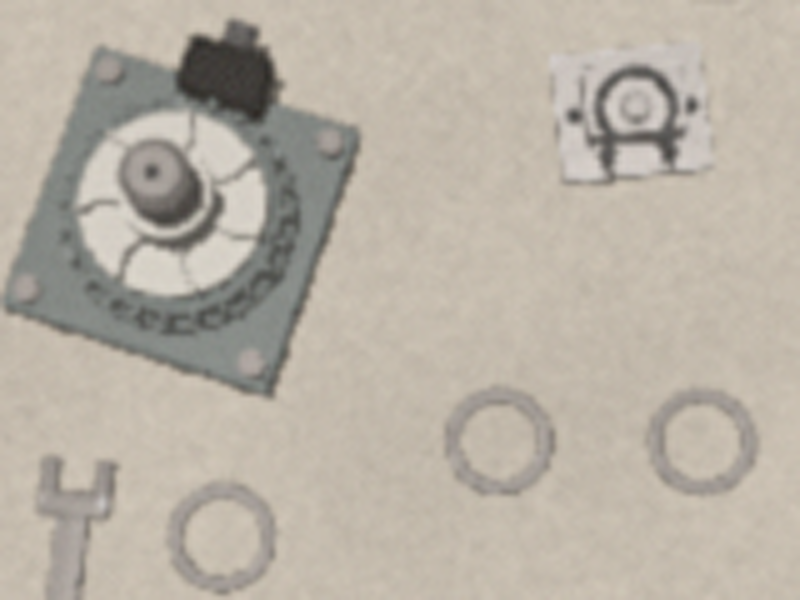

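View pics/t2.png

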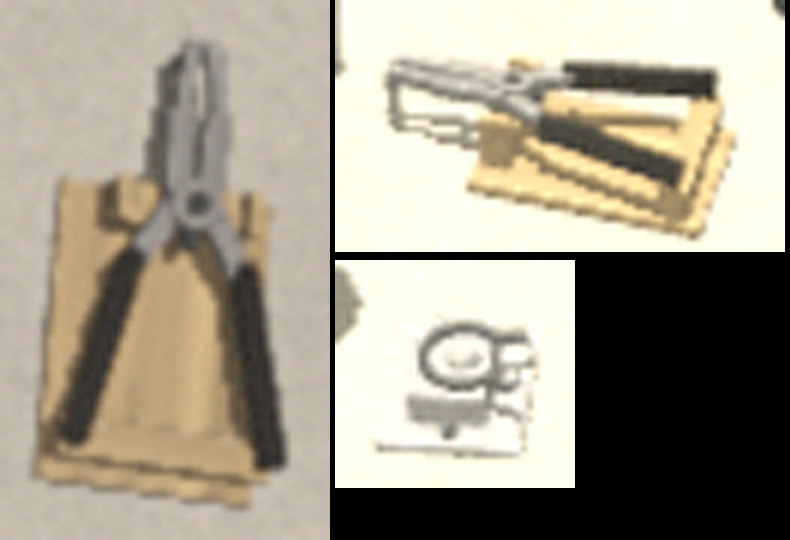

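Run:
```python
from h import *
T=lambda U,V,z,x0=190,y0=140,s=5,n="top": w(n,x0+(U+.5)/s-.5,y0+(V+.5)/s-.5,z)
cs=[T(*c,12) for c in [(97,47),(358,130),(272,396),(5,308)]];print("base",np.mean(cs,0),np.degrees(np.arctan2(*(cs[0]-cs[3])[[1,0]])))
print("tip",T(152,171,110))
for c in [(222,537),(500,440),(703,441)]:print("washer",T(*c,5))
print("spigot",T(637,104,31)," ring",T(638,110,29.5),"lugs",T(607,142,29),T(672,140,29),"barends",T(585,140,29),T(690,137,29))
f=[T(*c,6) for c in [(551,55),(702,42),(712,170),(562,184)]];print("foot",np.mean(f,0),np.degrees(np.arctan2(*(f[0]-f[3])[[1,0]])),np.degrees(np.arctan2(*(f[0]-f[1])[[1,0]])))
Q=lambda U,V,z:T(U,V,z,395,172,6)
pv=Q(198,205,46);hl=Q(72,437,46);hr=Q(270,465,46);tl=Q(190,45,40);tr=Q(217,47,40)
print("pivot",pv,"handles",hl,hr,"tips",tl,tr)
a=pv-(hl+hr)/2;print("yaw handles",np.degrees(np.arctan2(a[1],a[0])));a=(tl+tr)/2-pv;print("yaw tips",np.degrees(np.arctan2(a[1],a[0])))
# side view px of estimated points
S=lambda U,V,z:T(U-335,V,z,262,115,6,"side");S2=lambda U,V,z:T(U-335,V-260,z,215,170,6,"side")
print("side handle ends",S(715,80,38),S(685,172,38),"pivot",S(522,90,46))
print("side ring centre",S2(460,355,29))
i=r.snapshot("side")
print("sidecam washers/ tip", w("side",424*.7,273*.7,5),w("side",416.5*.7,312*.7,5),w("side",432.5*.7,376*.7,5),w("side",333*.7,336*.7,110))
```

```text
base [608.825 183.8    12.   ] -16.004040485881593
tip [609.8 185.4 110. ]
washer [443.7 157.2   5. ]
washer [496.9  15.6   5. ]
washer [498.8 -88.9   5. ]
spigot [670.1 -51.5  31. ]  ring [667.4 -52.1  29.5] lugs [650.1 -36.3  29. ] [651.9 -69.8  29. ] barends [651. -25.  29.] [653.7 -79.1  29. ]
foot [672.7  -50.85   6.  ] 5.5171359789880565 96.26176888287549
pivot [ 554.7 -325.6   46. ] handles [ 457.4 -270.8   46. ] [ 447.9 -350.6   46. ] tips [ 624.2 -327.1   40. ] [ 623.6 -338.4   40. ]
yaw handles -8.306879995346574
yaw tips -5.899078895204852
side handle ends [ 447.1 -354.8   38. ] [ 453.7 -273.2   38. ] pivot [ 547.8 -314.6   46. ]
side ring centre [669.4 -48.3  29. ]
sidecam washers/ tip [495.8 -83.5   5. ] [493.5  22.2   5. ] [441.5 161.3   5. ] [606.6 186.7 110. ]
```

```bash
cat >> h.py <<'E'
def plan(x,y,z,yaw,n,dyaw_per=8):
    s=r.sense();p=s["tool_pos"].copy();a=s["tcp_rot"][2];t=np.array([x,y,z]);rows=[]
    dy=(yaw-a+180)%360-180
    for k in range(n):
        d=(t-p)/(n-k);q=np.radians(a);X=np.array([np.cos(q),np.sin(q),0]);Y=np.array([np.sin(q),-np.cos(q),0])
        m=max(1,int(np.ceil(abs(dy)/dyaw_per)));tr=-dy/m if abs(dy)>.05 else 0
        row=[round(X@d/1000,4),round(Y@d/1000,4),round(-d[2]/1000,4),round(tr,1)]
        rows.append(row);p=p+X*row[0]*1e3+Y*row[1]*1e3-np.array([0,0,row[2]*1e3]);a-=row[3];dy+=row[3]
    print(str(rows).replace(" ",""),"end",p.round(1),round(a,1))
E
python3 -c "
from h import *
plan(495,19,80,90,17)"
```

```text
[[np.float64(0.0278),np.float64(-0.0265),np.float64(0.0089),np.float64(-7.8)],[np.float64(0.0311),np.float64(-0.0224),np.float64(0.0089),np.float64(-7.8)],[np.float64(0.0339),np.float64(-0.018),np.float64(0.0089),np.float64(-7.8)],[np.float64(0.036),np.float64(-0.0133),np.float64(0.0089),np.float64(-7.8)],[np.float64(0.0375),np.float64(-0.0083),np.float64(0.0089),np.float64(-7.8)],[np.float64(0.0382),np.float64(-0.0031),np.float64(0.0089),np.float64(-7.8)],[np.float64(0.0383),np.float64(0.0021),np.float64(0.0089),np.float64(-7.8)],[np.float64(0.0376),np.float64(0.0073),np.float64(0.0089),np.float64(-7.8)],[np.float64(0.0363),np.float64(0.0124),np.float64(0.0088),np.float64(-7.8)],[np.float64(0.0343),np.float64(0.0172),np.float64(0.0089),0],[np.float64(0.0343),np.float64(0.0172),np.float64(0.0088),0],[np.float64(0.0343),np.float64(0.0172),np.float64(0.0089),0],[np.float64(0.0343),np.float64(0.0171),np.float64(0.0088),0],[np.float64(0.0343),np.float64(0.0172),np.float64(0.0089),0],[np.float64(0.0343),np.float64(0.0171),np.float64(0.0088),0],[np.float64(0.0343),np.float64(0.0172),np.float64(0.0089),0],[np.float64(0.0343),np.float64(0.0171),np.float64(0.0088),0]] end [495.  19.  80.] 90.0
```

```bash
sed -i 's/row=\[round(X@d\/1000,4),round(Y@d\/1000,4),round(-d\[2\]\/1000,4),round(tr,1)\]/row=[round(float(v),q) for v,q in ((X@d\/1000,4),(Y@d\/1000,4),(-d[2]\/1000,4),(tr,1))]/' h.py
python3 -m handwheel '[[0.028,-0.026,0.009,-7.8],[0.031,-0.022,0.009,-7.8],[0.034,-0.018,0.009,-7.8],[0.036,-0.013,0.009,-7.8],[0.038,-0.008,0.009,-7.8],[0.038,-0.003,0.009,-7.8],[0.038,0.002,0.009,-7.8],[0.038,0.007,0.009,-7.8],[0.036,0.012,0.009,-7.8],[0.034,0.017,0.009,0]]' 0.0854 30
python3 -c "
from h import *
plan(495,19,40,90,9)"
```

```text
time: 1.25
tool_pos: [375.7, -221.3, 141.1]
tcp_rot: [180.0, 0.0, 90.3]
ft_force: [0.3, -0.8, -0.6]
finger_gap: 85.1
grip_force: 0.0
[[0.0266,0.0134,0.0112,0.3],[0.0267,0.0133,0.0112,0.0],[0.0267,0.0132,0.0112,0.0],[0.0267,0.0133,0.0112,0.0],[0.0267,0.0132,0.0113,0.0],[0.0267,0.0133,0.0112,0.0],[0.0267,0.0132,0.0113,0.0],[0.0267,0.0133,0.0112,0.0],[0.0267,0.0132,0.0113,0.0]] end [495.  19.  40.] 90.0
```

```bash
python3 -m handwheel '[[0.026,0.0132,0.011,0.3],[0.026,0.0132,0.011,0],[0.026,0.0132,0.011,0],[0.026,0.0132,0.011,0],[0.026,0.0132,0.011,0],[0.026,0.0132,0.011,0],[0.026,0.0132,0.011,0],[0.026,0.0132,0.011,0],[0.026,0.0132,0.011,0],[0,0,0,0]]'
python3 - <<'E'
from h import *
g=lambda i:np.clip(i.astype(float)*1.5,0,255).astype(np.uint8)
s=r.sense();print(s["tool_pos"],s["tcp_rot"])
u,v=map(int,px("top",[495,19,20]));a=crop("top",u-40,v-35,80,70,5,g(r.snapshot("top")));print(u-40,v-35)
u,v=map(int,px("side",[495,19,20]));b=crop("side",u-40,v-35,80,70,5,g(r.snapshot("side")));print(u-40,v-35)
cv2.imwrite("pics/t3.png",np.hstack([a,b]))
E
```

```text
time: 2.25
tool_pos: [495.0, 13.5, 40.8]
tcp_rot: [-179.9, -0.1, 89.9]
ft_force: [-1.2, -0.2, -1.6]
finger_gap: 85.7
grip_force: 0.0
[494.95464409  13.47171689  40.81631682] [-1.79896968e+02 -6.02221697e-02  8.98587563e+01]
248 192
251 178
```

View pics/t3.png

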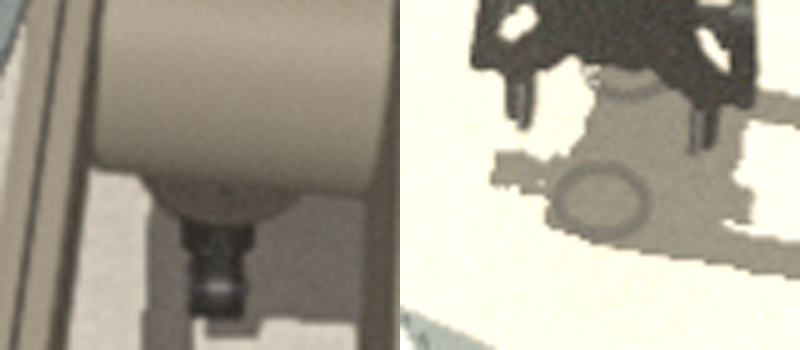

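Run:
```python
from h import *
S=lambda U,V:(251+(U-400+.5)/5-.5,178+(V+.5)/5-.5)
print("washer",w("side",*S(601,200),5)); 
for z in(40.8,47,54):print(z,(px("side",[495,13.5,z])-[251,178])*5+[400,0])
for X in([450.5,13.5],[539.5,13.5]): 
  for z in(41,54):print(X,z,(px("side",[*X,z])-[251,178])*5+[400,0])
```

```text
washer [496.   19.7   5. ]
40.8 [605.  146.5]
47 [605. 139.]
54 [605.5 130.5]
[450.5, 13.5] 41 [686.5 158.5]
[450.5, 13.5] 54 [688.  142.5]
[539.5, 13.5] 41 [524.  134.5]
[539.5, 13.5] 54 [524. 118.]
```

```bash
python3 -m handwheel '[[0.0045,0.0015,0.01,0],[0,0,0.01,0],[0,0,0.008,0],[0,0,0.005,0],[0,0,0,0]]' 0.066 30
python3 -m handwheel '[[0,0,0.002,0],[0,0,0.001,0],[0,0,0.001,0],[0,0,0,0]]'
```

```text
time: 2.85
tool_pos: [495.5, 15.0, 8.1]
tcp_rot: [-179.9, -0.0, 89.7]
ft_force: [-0.3, -0.6, -0.9]
finger_gap: 65.9
grip_force: 0.0
time: 3.25
tool_pos: [496.7, 15.3, 5.4]
tcp_rot: [180.0, 0.0, 89.7]
ft_force: [0.6, -0.3, 0.3]
finger_gap: 66.2
grip_force: 0.0
```

```bash
python3 -m handwheel '[[0.0025,0,0.001,0.0],[0,0,0.001,0],[0,0,0.001,0],[0,0,0,0]]'
python3 -m handwheel '[[0,0,0.001,0],[0,0,0.001,0],[0,0,0,0]]'
```

```text
time: 3.65
tool_pos: [496.5, 17.8, 2.1]
tcp_rot: [-180.0, -0.0, 89.7]
ft_force: [-1.2, 0.3, -0.3]
finger_gap: 65.8
grip_force: 0.0
time: 3.95
tool_pos: [496.5, 17.7, 0.1]
tcp_rot: [-180.0, -0.0, 89.7]
ft_force: [0.2, 0.1, -0.8]
finger_gap: 65.9
grip_force: 0.0
```

Run:
```python
from h import *
g=lambda i:np.clip(i.astype(float)*1.5,0,255).astype(np.uint8)
u,v=map(int,px("side",[495,19,20]));cv2.imwrite("pics/t4.png",crop("side",u-35,v-35,80,70,8,g(r.snapshot("side"))));print(u-35,v-35,r.sense()["tool_pos"],r.sense()["ft_force"])
```

```text
256 178 [4.96510277e+02 1.77600682e+01 1.71897307e-01] [ 0.30866393  0.60678539 -0.38379451]
```

View pics/t4.png

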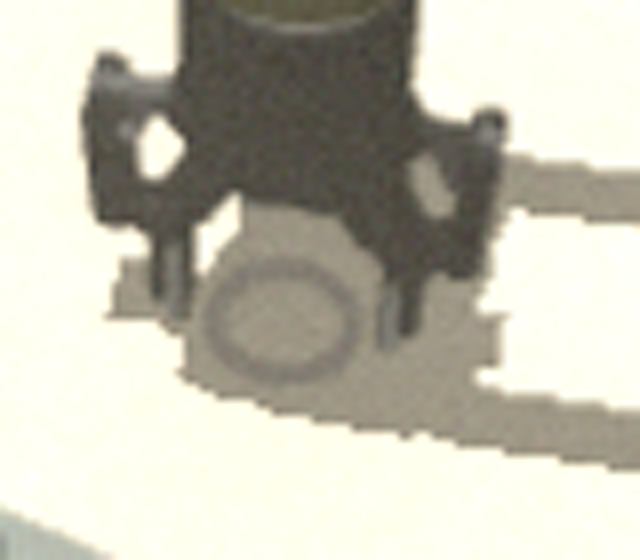

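The washer (280,320) lies between the fingertips (170,318) and (400,345). I'll go on down.

```bash
python3 -m handwheel '[[0,0,0.001,0],[0,0,0.001,0],[0,0,0,0]]'
python3 -m handwheel '[[0,0,0.001,0],[0,0,0,0]]'
python3 -m handwheel '[[0,0,0,0],[0,0,0,0],[0,0,0,0],[0,0,0,0]]' 0.05 30
```

```text
time: 4.3
tool_pos: [496.5, 17.8, -1.9]
tcp_rot: [-180.0, -0.0, 89.7]
ft_force: [-0.1, -0.3, -0.6]
finger_gap: 65.9
grip_force: 0.0
time: 4.5
tool_pos: [496.5, 17.8, -2.8]
tcp_rot: [-180.0, -0.0, 89.7]
ft_force: [0.5, -0.3, -0.7]
finger_gap: 66.4
grip_force: 0.0
time: 4.9
tool_pos: [496.7, 17.8, -2.4]
tcp_rot: [180.0, -0.0, 89.7]
ft_force: [-2.6, 0.3, 5.7]
finger_gap: 53.3
grip_force: 31.5
```

```bash
python3 -m handwheel '[[0,0,-0.005,0],[0,0,-0.01,0],[0,0,-0.02,0],[0,0,-0.03,0],[0,0,-0.03,0],[0,0,-0.03,0],[0,0,-0.02,0],[0,0,0,0]]'
python3 - <<'E'
from h import *
plan(608.3,185.2,140,90,8)
g=lambda i:np.clip(i.astype(float)*1.5,0,255).astype(np.uint8)
u,v=map(int,px("side",[496,18,140]));cv2.imwrite("pics/t5.png",crop("side",u-40,v-35,80,70,8,g(r.snapshot("side"))));print(u-40,v-35)
E
```

```text
time: 5.7
tool_pos: [499.3, 17.6, 146.9]
tcp_rot: [179.6, 0.0, 89.7]
ft_force: [-0.1, -0.3, -0.7]
finger_gap: 53.2
grip_force: 31.7
[[0.021,0.0135,0.0009,-0.3],[0.0209,0.0136,0.0009,0.0],[0.021,0.0136,0.0008,0.0],[0.0209,0.0137,0.0009,0.0],[0.021,0.0136,0.0008,0.0],[0.0209,0.0137,0.0009,0.0],[0.021,0.0136,0.0008,0.0],[0.0209,0.0137,0.0009,0.0]] end [608.3 185.2 140. ] 90.0
252 147
```

View pics/t5.png

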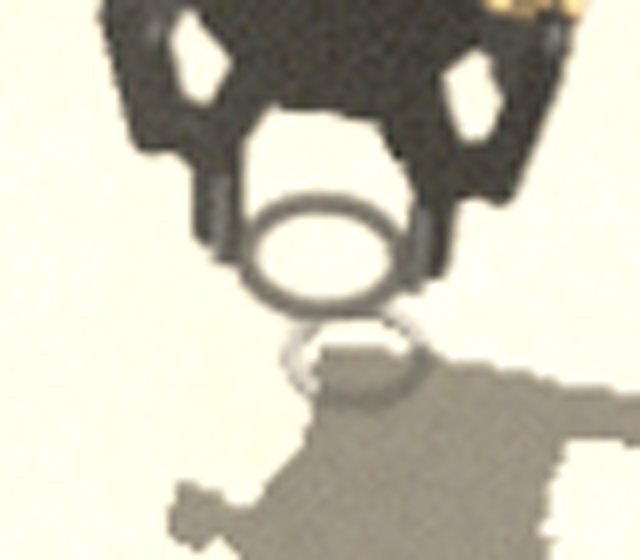

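```bash
python3 - <<'E'
from h import *
u,v=252+322.5/8-.5,147+257.5/8-.5
for z in (150,152,154.5):print(z,w("side",u,v,z))
# shaft tip relation, side cam z=110 read 333*.7,336*.7
E
python3 -m handwheel '[[0.021,0.0125,0.001,-0.3],[0.021,0.0135,0.001,0],[0.021,0.0135,0.001,0],[0.021,0.0135,0.001,0],[0.021,0.0135,0.001,0],[0.021,0.0135,0.001,0],[0.02,0.0135,0.001,0],[0.02,0.0135,0,0],[0,0,0,0]]'
python3 - <<'E'
from h import *
g=lambda i:np.clip(i.astype(float)*1.5,0,255).astype(np.uint8)
u,v=map(int,px("side",[608,185,125]));a=crop("side",u-30,v-35,60,70,8,g(r.snapshot("side")));print(u-30,v-35)
u,v=map(int,px("top",[608,185,125]));b=crop("top",u-20,v-35,40,70,8,g(r.snapshot("top")));print(u-20,v-35,r.sense()["tool_pos"])
cv2.imwrite("pics/t6.png",np.hstack([a,b]))
E
```

```text
150 [498.7  15.9 150. ]
152 [498.4  18.  152. ]
154.5 [498.1  20.5 154.5]
time: 6.65
tool_pos: [603.5, 185.7, 133.2]
tcp_rot: [-179.9, -0.0, 90.1]
ft_force: [-0.2, -0.2, -0.9]
finger_gap: 53.2
grip_force: 31.8
202 195
199 138 [602.59648806 183.64081962 133.38831053]
```

View pics/t6.png

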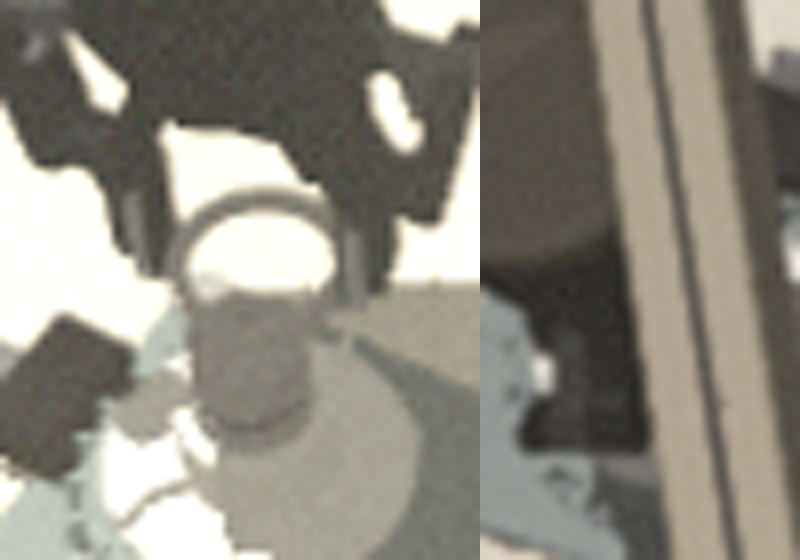

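The side view shows the washer (centre ~(262,262)) held level above the shaft (~(252,325)). I'll centre it and lower it.

```bash
python3 -m handwheel '[[0.0017,0.0052,0.005,0],[0,0,0.008,0],[0,0,0.005,0],[0,0,0.002,0],[0,0,0,0]]'
python3 -m handwheel '[[0,0,0.003,0],[0,0,0.003,0],[0,0,0.003,0],[0,0,0.003,0],[0,0,0,0]]'
```

```text
time: 7.25
tool_pos: [608.3, 185.1, 114.6]
tcp_rot: [-179.9, 0.0, 90.0]
ft_force: [0.1, -0.1, -1.5]
finger_gap: 53.3
grip_force: 31.8
time: 7.75
tool_pos: [608.5, 185.4, 102.6]
tcp_rot: [-179.9, 0.0, 90.0]
ft_force: [-0.0, 0.2, -0.5]
finger_gap: 53.3
grip_force: 31.8
```

```bash
python3 -m handwheel '[[0,0,0.003,0],[0,0,0.003,0],[0,0,0.003,0],[0,0,0,0]]'
python3 -m handwheel '[[0,0,0.003,0],[0,0,0.003,0],[0,0,0.003,0],[0,0,0,0]]'
python3 -m handwheel '[[0,0,0.003,0],[0,0,0.003,0],[0,0,0.003,0],[0,0,0,0]]'
```

```text
time: 8.15
tool_pos: [608.8, 185.4, 93.8]
tcp_rot: [-180.0, -0.0, 90.0]
ft_force: [0.6, 0.1, -0.9]
finger_gap: 53.1
grip_force: 31.7
time: 8.55
tool_pos: [608.8, 185.5, 84.7]
tcp_rot: [-180.0, -0.0, 90.0]
ft_force: [0.5, 0.1, -1.3]
finger_gap: 53.3
grip_force: 31.7
time: 8.95
tool_pos: [608.7, 185.5, 75.7]
tcp_rot: [-180.0, -0.0, 90.0]
ft_force: [1.1, -0.1, -1.1]
finger_gap: 53.0
grip_force: 31.7
```

```bash
python3 -m handwheel '[[0,0,0.003,0],[0,0,0.003,0],[0,0,0.001,0],[0,0,0,0]]'
python3 -m handwheel '[[0,0,0.001,0],[0,0,0.0005,0],[0,0,0,0]]'
```

```text
time: 9.35
tool_pos: [608.8, 185.4, 69.0]
tcp_rot: [-180.0, 0.0, 90.0]
ft_force: [0.4, 0.3, -0.4]
finger_gap: 53.2
grip_force: 31.7
time: 9.65
tool_pos: [608.8, 185.4, 67.7]
tcp_rot: [-180.0, 0.0, 90.0]
ft_force: [-0.7, -0.4, -0.4]
finger_gap: 53.4
grip_force: 31.8
```

```bash
python3 -m handwheel '[[0,0,0.0005,0],[0,0,0,0],[0,0,0,0],[0,0,-0.01,0],[0,0,-0.025,0],[0,0,-0.03,0],[0,-0.03,-0.005,0],[0,-0.045,0,0],[-0.008,-0.045,0.03,0],[-0.01,-0.04,0.045,0]]' 0.066 30
python3 -m handwheel '[[-0.008,-0.006,0.043,0],[0,0,0.015,0],[0,0,0,0]]'
python3 -c "
from h import *
plan(443,158.5,10,90,2)"
```

```text
time: 10.65
tool_pos: [460.5, 170.6, 75.4]
tcp_rot: [179.7, -0.1, 90.1]
ft_force: [0.2, 0.4, -0.6]
finger_gap: 66.1
grip_force: 0.0
time: 10.95
tool_pos: [451.5, 161.2, 13.0]
tcp_rot: [-179.7, 0.1, 90.0]
ft_force: [0.1, -0.1, 1.1]
finger_gap: 66.0
grip_force: 0.0
[[-0.0014,-0.0042,0.0015,0.0],[-0.0013,-0.0043,0.0015,0.0]] end [443.  158.5  10. ] 90.0
```

```bash
python3 -m handwheel '[[-0.0026,-0.0042,0,0],[0,-0.004,0,0],[0,0,0.004,0],[0,0,0.004,0],[0,0,0.002,0],[0,0,0,0]]'
python3 -m handwheel '[[0,0,0.002,0],[0,0,0.002,0],[0,0,0.001,0],[0,0,0,0]]'
```

```text
time: 11.55
tool_pos: [445.6, 159.3, 4.6]
tcp_rot: [-180.0, 0.0, 90.0]
ft_force: [0.0, -0.0, -0.1]
finger_gap: 65.9
grip_force: 0.0
time: 11.95
tool_pos: [445.6, 159.3, -0.3]
tcp_rot: [-180.0, 0.0, 90.0]
ft_force: [0.8, -0.1, -0.1]
finger_gap: 65.9
grip_force: 0.0
```

```bash
python3 -m handwheel '[[-0.0005,-0.002,0.001,0],[0,0,0.001,0],[0,0,0.0003,0],[0,0,0,0]]'
python3 -m handwheel '[[0,0,0,0],[0,0,0,0],[0,0,0,0],[0,0,0,0]]' 0.05 30
```

```text
time: 12.35
tool_pos: [443.8, 158.8, -2.3]
tcp_rot: [180.0, 0.0, 90.0]
ft_force: [0.5, 0.5, 0.2]
finger_gap: 66.0
grip_force: 0.0
time: 12.75
tool_pos: [443.9, 158.8, -1.6]
tcp_rot: [-180.0, 0.0, 90.0]
ft_force: [-5.0, -1.5, 9.0]
finger_gap: 53.9
grip_force: 29.9
```

```bash
python3 -m handwheel '[[0,0,-0.005,0],[0,0,-0.02,0],[0,0,-0.04,0],[0,0.01,-0.045,0],[0.006,0.035,-0.025,0],[0.007,0.04,0,0],[0.007,0.04,0,0],[0.006,0.03,0,0],[0,0.01,0,0],[0,0,0,0]]'
python3 -c "
from h import *
plan(608.6,185.4,125,90,2)"
```

```text
time: 13.75
tool_pos: [609.3, 184.6, 132.2]
tcp_rot: [-180.0, 0.0, 90.0]
ft_force: [0.3, -0.5, -0.6]
finger_gap: 53.1
grip_force: 31.8
[[0.0004,-0.0004,0.0036,0.0],[0.0004,-0.0003,0.0036,0.0]] end [608.6 185.4 125. ] 90.0
```

```bash
python3 -m handwheel '[[0.0008,-0.0006,0.008,0],[0,0,0.008,0],[0,0,0.006,0],[0,0,0.003,0],[0,0,0.003,0],[0,0,0,0]]'
python3 -m handwheel '[[0,0,0.003,0],[0,0,0.003,0],[0,0,0.003,0],[0,0,0,0]]'
python3 -m handwheel '[[0,0,0.003,0],[0,0,0.003,0],[0,0,0.003,0],[0,0,0,0]]'
```

```text
time: 14.35
tool_pos: [607.8, 185.6, 104.3]
tcp_rot: [-180.0, 0.0, 90.0]
ft_force: [-0.2, -0.4, -0.3]
finger_gap: 53.1
grip_force: 31.8
time: 14.75
tool_pos: [608.2, 185.6, 95.3]
tcp_rot: [180.0, -0.0, 90.0]
ft_force: [1.7, 0.9, -1.8]
finger_gap: 53.3
grip_force: 31.7
time: 15.15
tool_pos: [608.2, 185.6, 86.2]
tcp_rot: [-180.0, -0.0, 90.0]
ft_force: [2.0, 0.3, -1.8]
finger_gap: 53.2
grip_force: 31.7
```

```bash
python3 -m handwheel '[[0,0.0005,0.003,0],[0,0,0.003,0],[0,0,0.003,0],[0,0,0.002,0],[0,0,0,0]]'
python3 -m handwheel '[[0,0,0.001,0],[0,0,0.001,0],[0,0,0,0]]'
```

```text
time: 15.65
tool_pos: [608.4, 185.6, 75.1]
tcp_rot: [-180.0, 0.0, 90.0]
ft_force: [-0.4, -0.3, -0.1]
finger_gap: 53.6
grip_force: 31.8
time: 15.95
tool_pos: [608.7, 185.7, 73.7]
tcp_rot: [-180.0, -0.0, 90.0]
ft_force: [0.2, 0.2, -0.9]
finger_gap: 53.1
grip_force: 31.8
```

```bash
python3 -m handwheel '[[0,0,0.0005,0],[0,0,0,0],[0,0,0,0],[0,0,-0.005,0],[0,0,-0.02,0],[0,0,-0.03,0],[0,0,-0.03,0],[0,0,-0.01,0]]' 0.07 30
python3 - <<'E'
from h import *
plan(505,-318,110,-7,15)
E
```

```text
time: 16.75
tool_pos: [610.7, 186.1, 173.0]
tcp_rot: [179.6, -0.1, 90.0]
ft_force: [1.2, -0.4, 0.4]
finger_gap: 70.0
grip_force: 0.0
[[-0.0336,-0.0071,0.0042,7.5],[-0.0342,-0.0026,0.0042,7.5],[-0.0343,0.0019,0.0042,7.5],[-0.0338,0.0063,0.0042,7.5],[-0.0326,0.0107,0.0042,7.4],[-0.031,0.0148,0.0042,7.5],[-0.0288,0.0187,0.0042,7.4],[-0.0261,0.0223,0.0042,7.5],[-0.023,0.0255,0.0042,7.4],[-0.0195,0.0283,0.0042,7.5],[-0.0157,0.0305,0.0042,7.4],[-0.0116,0.0323,0.0042,7.5],[-0.0073,0.0336,0.0042,7.4],[-0.0029,0.0342,0.0042,0.0],[-0.0029,0.0343,0.0042,0.0]] end [ 505.  -318.1  110. ] -7.0
```

```bash
python3 -m handwheel '[[-0.034,-0.007,0.004,7.5],[-0.034,-0.003,0.004,7.5],[-0.034,0.002,0.004,7.5],[-0.034,0.006,0.004,7.5],[-0.033,0.011,0.004,7.5],[-0.031,0.015,0.004,7.5],[-0.029,0.019,0.004,7.5],[-0.026,0.022,0.004,7.5],[-0.023,0.0255,0.004,7.5],[-0.0195,0.028,0.004,7.5]]' 0.0854
python3 -m handwheel '[[-0.0157,0.0305,0.004,7.5],[-0.012,0.032,0.004,7.5],[-0.007,0.033,0.004,7],[-0.003,0.033,0.004,0],[-0.003,0.032,0.004,0],[0,0,0,0]]'
python3 - <<'E'
from h import *
plan(505,-318,90,-7,2)
i=r.snapshot("side");i=np.clip(i.astype(float)*1.6,0,255).astype(np.uint8)
a=crop("side",262,100,75,60,8,i)
u,v=map(int,px("side",[608,185,90]));b=crop("side",u-13,v-24,25,48,8,i)
o=np.zeros((480,800,3),np.uint8);o[:,:600]=a;o[:384,600:]=b;print(u-13,v-24);cv2.imwrite("pics/t7.png",o)
E
```

```text
time: 17.75
tool_pos: [536.5, -151.9, 127.6]
tcp_rot: [-180.0, 0.0, 14.7]
ft_force: [0.8, 0.4, -0.2]
finger_gap: 85.5
grip_force: 0.0
time: 18.35
tool_pos: [499.7, -317.6, 107.1]
tcp_rot: [180.0, 0.1, -7.2]
ft_force: [-1.1, 0.6, -0.6]
finger_gap: 85.1
grip_force: 0.0
[[0.0027,-0.0001,0.0085,-0.2],[0.0026,-0.0001,0.0086,0.0]] end [ 505. -318.   90.] -7.0
220 215
```

View pics/t7.png

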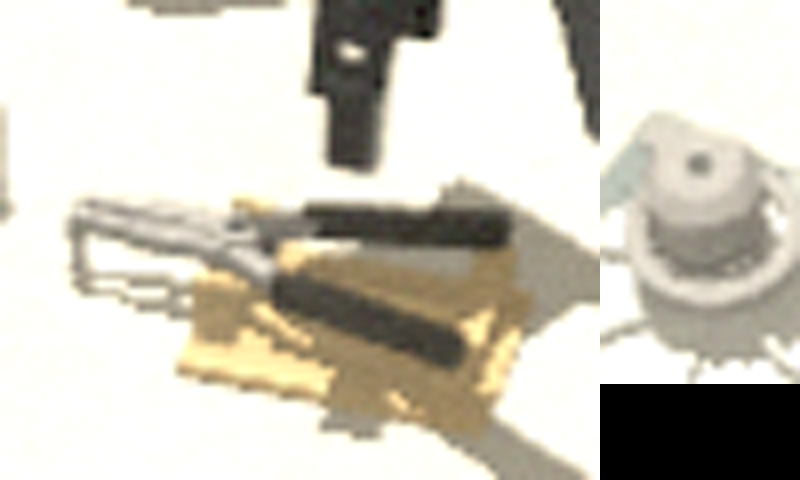

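Run:
```python
from h import *
S=lambda U,V,z:w("side",262+(U+.5)/8-.5,100+(V+.5)/8-.5,z)
print("grip",S(363,266,42)); t=S(85,285,9);print("pin",t,S(78,215,38));print("rear",S(485,289,42),"front",S(290,252,42))
print("shaft tip",w("side",231.8,234.9,110))
Q=lambda U,V,z:w("top",395+(U+.5)/6-.5,172+(V+.5)/6-.5,z)
print("top grip",Q(184.5,328,44),"top tip end",Q(204,45,33),Q(204,45,42))
c=r.sense()["tool_pos"];print((px("side",[c[0],c[1],c[2]])-[262,100])*8,(px("side",[c[0],c[1],c[2]+8])-[262,100])*8)
```

```text
grip [ 500.9 -312.3   42. ]
pin [ 616.6 -319.1    9. ] [ 621.2 -327.4   38. ]
rear [ 450.9 -307.4   42. ] front [ 531.2 -315.4   42. ]
shaft tip [609.7 186.4 110. ]
top grip [ 503.5 -318.8   44. ] top tip end [ 626.  -335.5   33. ] [ 623.8 -332.2   42. ]
[372.  122.4] [373.6 105.6]
```

Both washers sit on the hub (right inset), and the pliers lie as expected with the grip at about (363,266). I'll descend on the grip.

```bash
python3 -m handwheel '[[0.0026,-0.002,0.02,-0.2],[0,0,0.02,0],[0,0,0.018,0],[0,0,0.01,0],[0,0,0,0]]' 
python3 -m handwheel '[[0,0,0.007,0],[0,0,0.005,0],[0,0,0.005,0],[0,0,0.003,0],[0,0,0,0]]'
```

```text
time: 18.9
tool_pos: [503.3, -310.9, 38.3]
tcp_rot: [-179.9, 0.2, -6.7]
ft_force: [-0.1, -0.1, 0.0]
finger_gap: 85.4
grip_force: 0.0
time: 19.4
tool_pos: [504.1, -312.6, 19.9]
tcp_rot: [-180.0, 0.0, -6.8]
ft_force: [-0.0, -1.0, -0.2]
finger_gap: 85.3
grip_force: 0.3
```

```bash
python3 -m handwheel '[[-0.001,0.0015,0,0],[0,0.0015,0.001,0],[0,0,0.001,0],[0,0,0,0]]'
python3 -m handwheel '[[0,0,0,0],[0,0,0,0],[0,0,0,0],[0,0,0,0]]' 0.069 40
```

```text
time: 19.8
tool_pos: [502.7, -315.4, 17.9]
tcp_rot: [-180.0, 0.0, -6.8]
ft_force: [0.2, -0.3, -0.2]
finger_gap: 85.7
grip_force: 0.0
time: 20.2
tool_pos: [503.4, -316.2, 19.2]
tcp_rot: [179.9, -0.1, -6.8]
ft_force: [-1.7, 0.3, 5.8]
finger_gap: 69.5
grip_force: 8.1
```

```bash
python3 -m handwheel '[[0,0,0,0],[0,0,0,0],[0,0,0,0]]' 0.064 40
python3 -m handwheel '[[0,0,-0.003,0],[0,0,-0.005,0],[0,0,-0.01,0],[0,0,-0.015,0],[0,0,-0.02,0],[0,0,-0.02,0],[0,0,-0.01,0],[0,0,0,0]]'
python3 - <<'E'
from h import *
i=r.snapshot("side");np.save("p8.npy",i)
print(r.sense()["tool_pos"])
E
```

```text
time: 20.5
tool_pos: [503.7, -316.8, 20.1]
tcp_rot: [179.9, -0.1, -6.8]
ft_force: [-2.8, -0.4, 10.6]
finger_gap: 63.7
grip_force: 10.5
time: 21.3
tool_pos: [504.3, -316.5, 104.1]
tcp_rot: [179.9, -0.2, -6.8]
ft_force: [0.7, 0.0, -0.9]
finger_gap: 64.2
grip_force: 7.5
[ 503.53956229 -315.93991363  102.33959245]
```

Run:
```python
from h import *
T=lambda U,V,z:w("top",190+(U+.5)/5-.5,140+(V+.5)/5-.5,z)
print("lugs",T(607,160,28),T(672,157,28))
S2=lambda U,V,z:w("side",215+(U-335+.5)/6-.5,170+(V-260+.5)/6-.5,z)
print("side lugs",S2(515,335,28),S2(515,380,28),"ring",S2(460,355,28))
plan(525,-63,75,5,9)
```

```text
lugs [640.8 -36.5  28. ] [643.1 -70.   28. ]
side lugs [647.3 -67.6  28. ] [639.9 -38.2  28. ] ring [669.7 -49.2  28. ]
[[-0.001,-0.0282,0.003,-5.9],[0.002,-0.0281,0.003,-5.9],[0.0048,-0.0278,0.003,0.0],[0.0048,-0.0278,0.0031,0.0],[0.0048,-0.0278,0.003,0.0],[0.0049,-0.0278,0.0031,0.0],[0.0048,-0.0278,0.003,0.0],[0.0049,-0.0278,0.0031,0.0],[0.0048,-0.0277,0.003,0.0]] end [525. -63.  75.] 5.0
```

```bash
python3 -m handwheel '[[0,-0.02,0.002,-4],[0,-0.03,0.003,-4],[0.004,-0.032,0.003,-4],[0.0048,-0.032,0.003,-0.8],[0.0048,-0.032,0.003,0],[0.0048,-0.032,0.003,0],[0.0048,-0.03,0.003,0],[0.0048,-0.025,0.003,0],[0.004,-0.015,0.003,0],[0,0,0,0]]'
python3 - <<'E'
from h import *
g=lambda i:np.clip(i.astype(float)*1.6,0,255).astype(np.uint8)
s=r.sense();print(s["tool_pos"],s["tcp_rot"],s["finger_gap"])
u,v=map(int,px("side",[640,-55,40]));a=crop("side",u-28,v-32,58,60,8,g(r.snapshot("side")));print(u-28,v-32)
u,v=map(int,px("top",[645,-55,40]));b=crop("top",u-20,v-25,42,60,8,g(r.snapshot("top")));print(u-20,v-25)
cv2.imwrite("pics/t8.png",np.hstack([a,b]))
plan(525,-63.3,75,6,2)
E
```

```text
time: 22.35
tool_pos: [520.1, -63.8, 73.7]
tcp_rot: [-179.9, 0.1, 6.1]
ft_force: [-0.3, -0.7, -1.3]
finger_gap: 64.0
grip_force: 7.5
[520.12317777 -63.78994755  73.71387317] [-1.79938456e+02  1.26176603e-01  6.14140613e+00] 63.9987927208633
217 150
298 144
[[0.0023,-0.001,-0.0002,0.1],[0.0023,-0.0011,-0.0002,0.0]] end [525.  -63.3  75. ] 6.0
```

View pics/t8.png

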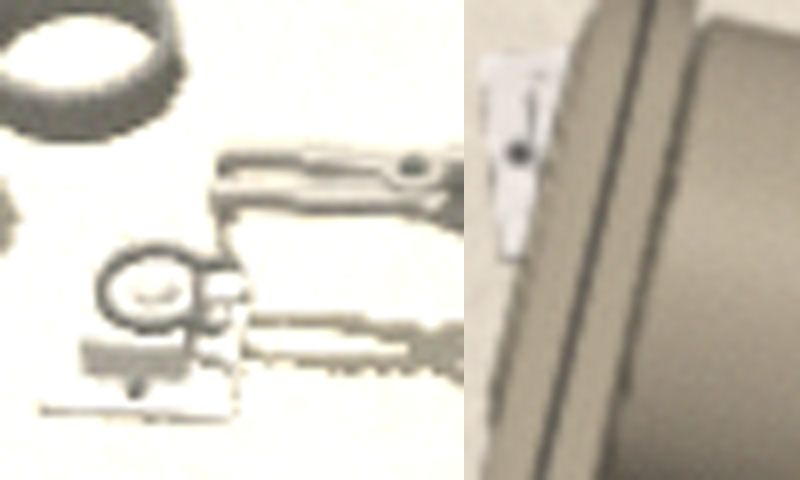

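Run:
```python
from h import *
S=lambda U,V,z:w("side",217+(U+.5)/8-.5,150+(V+.5)/8-.5,z)
q=lambda X:(px("side",X)+.5-[217,150])*8-.5
print("ring c",S(157,288,29.5),"gap",S(225,296,28))
pv=S(412,165,100);print("pivot",pv, S(412,165,97));d=np.array([np.cos(.107),np.sin(.107),0])
s=r.sense();c=s["tool_pos"];y=np.radians(s["tcp_rot"][2]);d=np.array([np.cos(y),np.sin(y),0]);n=np.array([-d[1],d[0],0]);up=np.array([0,0,1])
print("pred pivot px",q(c+50*d+26.3*up))
for k in(7,-7):
  for z in(-11,0+8): print("pred tip",k,z,q(c+118*d+k*n+(18+z)*up))
  print("pinfoot",q(c+118*d+k*n+(-11)*up))
for nm,X in(("gap28",[642.5,-53,28]),("ringc",[668,-50.5,29.5])):print(nm,q(np.array(X)))
```

```text
ring c [666.9 -47.7  29.5] gap [642.6 -50.   28. ]
pivot [574.4 -54.9 100. ] [575.1 -58.   97. ]
pred pivot px [427.5 153.1]
pred tip 7 -11 [229.1 196.3]
pred tip 7 8 [226.7 155.5]
pinfoot [232.3 233.1]
pred tip -7 -11 [234.7 168.3]
pred tip -7 8 [232.3 127.5]
pinfoot [237.1 205.9]
gap28 [227.5 289.9]
ringc [156.3 281.9]
```

The side view shows the ring centre at (157,288), the gap at about (225,296) and the jaw tips at (215,190) with a pin foot near (225,255). The pivot at (412,165) puts the tips about 4–5 mm farther ahead than nominal. I'll correct for that and come down to just above the ring.

```bash
python3 -m handwheel '[[0,0.0025,0.005,0],[0,0,0.007,0],[0,0,0.005,0],[0,0,0.003,0],[0,0,0,0],[0,0,0,0]]'
python3 - <<'E'
from h import *
s=r.sense();print(s["tool_pos"].round(1),s["tcp_rot"].round(1))
a=np.load("p8.npy").astype(int).sum(2);b=r.snapshot("side").astype(int).sum(2)
np.save("p9.npy",b)
print("cols 236..262 rows 166..196; digit=now brightness/80, *=changed")
for v in range(166,196):print(v,"".join((str(b[v,u]//80) if abs(b[v,u]-a[v,u])<60 else "abcdefghij"[b[v,u]//80]) for u in range(228,264)))
E
```

```text
time: 23.05
tool_pos: [521.2, -68.2, 55.1]
tcp_rot: [-180.0, 0.0, 6.0]
ft_force: [-0.3, 1.0, -1.7]
finger_gap: 64.2
grip_force: 7.5
[521.2 -68.2  55.1] [-180.    0.    6.]
cols 236..262 rows 166..196; digit=now brightness/80, *=changed
166 222224666666666666666666666666666666
167 223566666666666666666666666666666666
168 666666666666666666666666666666666666
169 666666666666666666666666666666666666
170 666666666666666666666666666656666666
171 666666666666666665f665f5555ffff55566
172 66666666666666666fffffffffffffffffff
173 6666666666666666fedddddddddeeeffffff
174 6666666666666666edddddddddddddddddee
175 6666666666666666eddef666665edccddddd
176 6666666666666665fffff565f5ffeeeeeeee
177 666666666666666feeeeeeffffffffffffff
178 666666666666666fdddddddddeeeeeeeeeee
179 666656666666666fdcdedddddddddddddddd
180 6666555444456665ddde66666fedeeeeeeee
181 6664433222334455dde66666666666666666
182 664322354543233333356666666666666666
183 553245566665422223356666666666666666
184 5434666666665345fee56666666666666666
185 53466666665653465f665666666666666666
186 534665555545534666645666666666666666
187 534565444446633444434666666666666666
188 53345655566643345465deeeeeeeeeeeeef6
189 652344555544333565664fddddddddddddee
190 66532333333222344455666666666fdddddd
191 66665422224533323555666666666666666f
192 555555666666345565edef66666666666666
193 4444444444443466665dddeeeeeeeeeeeeee
194 333333333333334456646fdddddddddddddd
195 3333333333334533345566666666fddddddd
```

Run:
```python
from h import *
for z in(38,41,44):print(z,w("side",245,184.5,z)+[0,-7,0])
print("gap ref",w("side",244.8,186.6,28))
c=[521.2+122*np.cos(.105),-68.2+122*np.sin(.105)];print("pred tips",c)
for z in(68,70.5,73):print("jaw",z,px("side",[*c,z]), w("side",245,176.3,z))
```

```text
38 [640.8 -55.7  38. ]
41 [639.9 -52.8  41. ]
44 [639.  -49.9  44. ]
gap ref [642.2 -49.9  28. ]
pred tips [np.float64(642.5280926553168), np.float64(-55.41352540287634)]
jaw 68 [244.4 175.2] [639.8 -51.3  68. ]
jaw 70.5 [244.4 174.5] [639.  -48.8  70.5]
jaw 73 [244.3 173.9] [638.3 -46.3  73. ]
```

```bash
python3 -m handwheel '[[0.0022,-0.001,0,0],[0,0,0.004,0],[0,0,0.004,0],[0,0,0.002,0],[0,0,0,0]]'
python3 -m handwheel '[[0,0,0.003,0],[0,0,0.003,0],[0,0,0.002,0],[0,0,0,0]]'
python3 - <<'E'
from h import *
s=r.sense();print(s["tool_pos"].round(1),s["tcp_rot"].round(1),s["wrist_torque"].round(2))
a=np.load("p8.npy").astype(int).sum(2);b=r.snapshot("side").astype(int).sum(2)
for v in range(172,196):print(v,"".join((str(b[v,u]//80) if abs(b[v,u]-a[v,u])<60 else "abcdefghij"[b[v,u]//80]) for u in range(228,258)))
E
```

```text
time: 23.6
tool_pos: [522.8, -66.7, 44.5]
tcp_rot: [-180.0, 0.1, 6.0]
ft_force: [0.5, 0.1, -1.5]
finger_gap: 64.1
grip_force: 7.5
time: 24.0
tool_pos: [523.0, -66.8, 36.7]
tcp_rot: [-180.0, 0.0, 6.0]
ft_force: [0.3, 0.3, -1.5]
finger_gap: 64.3
grip_force: 7.5
[523.  -66.8  36.7] [-180.    0.    6.] [0.03 0.05 0.04]
172 666666666666666666666666666666
173 666666666666666666666666666666
174 666666666666666666666666666666
175 666666666666666666666556666566
176 66666666666666665fffffffffffff
177 6666666666666666feeeeeeeeeefff
178 6666feeeef566666ddddddddddddee
179 666fddcccdee6665ddeeeeeeeddddd
180 665dd45f4dcde56feeeff55f65feed
181 66fd4gfed33cde55555fffffffffee
182 6643ff4455gf2334333deeeeefffff
183 66e34ee66666fd33333dddddddedde
184 6gedde56666653cccdddeeeedddddd
185 6gfdde666656534fddde566665ffff
186 6gfdcd555545534eeed45666666666
187 6gg5ccd444466333dd334666666666
188 6ggfdccdef565efddddddf6ef66666
189 6ggf4dddcdd433e5f5f5deedeeeeee
190 66ggf3333322223fgg666666fddefd
191 66666fgf334e323eeeef6666666666
192 5555666666663ddcddd46666666666
193 44444444444434feee5eeeeef666f6
194 3333433333333343466ddddddeeeee
195 333333333333dd33445566666fdddd
```

```bash
python3 -m handwheel '[[0,0,-0.003,0],[0,0,-0.004,0],[0,0,-0.004,0],[0,0,-0.003,0],[0,0,0,0],[0,0,0,0]]'
python3 - <<'E'
from h import *
s=r.sense();print(s["tool_pos"].round(1),s["tcp_rot"].round(1))
a=np.load("p8.npy").astype(int).sum(2);b=r.snapshot("side").astype(int).sum(2)
for v in range(172,198):print(v,"".join((str(b[v,u]//80) if abs(b[v,u]-a[v,u])<60 else "abcdefghij"[b[v,u]//80]) for u in range(228,258)),"".join(str(a[v,u]//80)for u in range(228,258)))
E
```

```text
time: 24.65
tool_pos: [523.4, -66.9, 51.4]
tcp_rot: [180.0, -0.0, 6.0]
ft_force: [-0.5, 0.6, -1.5]
finger_gap: 64.0
grip_force: 7.5
[523.4 -66.9  51.4] [180.  -0.   6.]
172 666666666666666665555555565f5f 666666666666666666666666666666
173 6666666666666666f5ffffffffffff 666666666666666666666666666666
174 666666666666666feeddeddddeeeff 666666666666666666666666666666
175 666666666666666edddddddddddddd 666666666666666666666666666666
176 666666666666666fddf66665ffeddd 666666666666666666666666666666
177 666666666666666ffff6655555ffee 666666666666666666666666666666
178 66666666666666feeefff5ffffffff 666666666666666666666666666666
179 666656666666665ddddddddddeffee 666656666666666666666666666666
180 66666g554555665ddddddddddddddd 666655544445666666666666666666
181 666fe4333333444ddde66665ffdddd 666443332333455555566666666666
182 665332345543233d33356666666666 664322355543233333456666666666
183 55324555666542223e346666666666 553245566665422223356666666666
184 54346666666654f5df666666666666 543466666666534556556666666666
185 533566666556534fdf665666666666 534666666656534666655666666666
186 5346655555455346fee45666666666 534665555545634666645666666666
187 63456544444663344d334666666666 533565454446633444434666666666
188 53345655566644e45ddddeeeeeef66 533456555666433454665666666666
189 653344555544333454f5ddddddddee 652344555544333565665666666666
190 665333343332223343e566666666fd 665323333332223444556666666666
191 6665ed2222de3ee32dd56666666666 666654223345333235656666666666
192 5555556666653465edd46666666666 555555666666345566656666666666
193 4444444444443466665eeeeeeeeeee 444444444444346666546666666666
194 3333333333333344566ddddddddddd 333343333333334456646666666666
195 333333333333dd3334556666666fdd 333333343333453344556666666666
196 333333333333456654556666666666 333333333333466654556666666666
197 555543344444566665566666666666 555543344444566665566666666666
```

```bash
python3 -m handwheel '[[0,0,0,0],[0,0,0,0],[0,0,0,0]]' 0.0675 40
python3 - <<'E'
from h import *
s=r.sense();print(s["tool_pos"].round(1),s["grip_force"],s["finger_gap"])
a=np.load("p8.npy").astype(int).sum(2);b=r.snapshot("side").astype(int).sum(2)
for v in range(172,194):print(v,"".join((str(b[v,u]//80) if abs(b[v,u]-a[v,u])<60 else "abcdefghij"[b[v,u]//80]) for u in range(228,258)))
E
```

```text
time: 25.0
tool_pos: [523.2, -66.8, 51.0]
tcp_rot: [-180.0, 0.0, 6.0]
ft_force: [-0.1, -0.8, -1.5]
finger_gap: 67.5
grip_force: 7.1
[523.2 -66.8  51. ] 7.106700791046023 67.52117718928642
172 66666666666666666f566666666555
173 666666666666666655ffffffffffff
174 6666666666666666feeeddeeeeefff
175 666666666666666fdddddddddddddd
176 666666666666666fddeeddeeeedccc
177 666666666666666fffffffffffeeee
178 666666666666666edeeeeeffffffff
179 666655666666666ddddddddddeeeee
180 66666f554545666eddeeeddddddddd
181 666fe4333333445edde6666665feee
182 665432344543233333456666666666
183 553245566665422233346666666666
184 54346666666654f5de556666666666
185 5335665666565346fe665666666666
186 53466555554553466fe45666666666
187 634565444446633444334666666666
188 53345665566644e4545ddf66f66666
189 653344555554333454edddeeeeeeee
190 665323343332223343efefe6fddefd
191 6665ed2222de3de33ede6666666666
192 555555666665346555ddef66666666
193 4444444444443466665ddeeeeeeeee
```

```bash
python3 -m handwheel '[[0,0,0.004,0],[0,0,0.004,0],[0,0,0.004,0],[0,0,0.002,0],[0,0,0,0],[0,0,0,0]]'
python3 - <<'E'
from h import *
s=r.sense();print(s["tool_pos"].round(1),s["grip_force"],s["finger_gap"])
a=np.load("p8.npy").astype(int).sum(2);b=r.snapshot("side").astype(int).sum(2)
for v in range(174,196):print(v,"".join((str(b[v,u]//80) if abs(b[v,u]-a[v,u])<60 else "abcdefghij"[b[v,u]//80]) for u in range(228,258)))
E
```

```text
time: 25.65
tool_pos: [523.3, -66.9, 37.1]
tcp_rot: [-180.0, 0.0, 6.0]
ft_force: [0.3, 0.6, -1.0]
finger_gap: 67.6
grip_force: 7.1
[523.3 -66.9  37.1] 7.106903060339391 67.58404820839522
174 666666666666666666666666666666
175 666666666666666666666666666656
176 666666666666666666f55555f5ffff
177 6666666666666666ffff5fff5fffff
178 6666666666666666eeeeddeeddeeee
179 6666566666666666dddddddddddddd
180 66666g5545556665efffffffffedee
181 666fe4333333445e455ffffffffeff
182 6654323455432333334eddddeeffff
183 5532455666654222333ddddddddddd
184 5434666666665444dde555fffedddd
185 5335666665565345ede55666666666
186 5346655555455346edd45666666666
187 6335654444466334ddd34666666666
188 54345665566644e45dde5666666666
189 653344555554333efdddeeeeeeeeee
190 66532334333222334deeefdddddddd
191 6665ed2222de3ee33eee66666666fd
192 555555666665346555d46666666666
193 4444444444443466665eeeeeeeeeee
194 3333333333333344566ddddddddddd
195 333333333333dd3344556666666fdd
```

Now the ring stays put and the pins are in the gap. I'll go deeper, then squeeze.

```bash
python3 -m handwheel '[[0,0,0.003,0],[0,0,0.003,0],[0,0,0.001,0],[0,0,0,0]]'
python3 -m handwheel '[[0,0,0,0],[0,0,0,0],[0,0,0,0],[0,0,0,0],[0,0,0,0]]' 0.053 50
python3 - <<'E'
from h import *
a=np.load("p8.npy").astype(int).sum(2);b=r.snapshot("side").astype(int).sum(2)
for v in range(174,196):print(v,"".join((str(b[v,u]//80) if abs(b[v,u]-a[v,u])<60 else "abcdefghij"[b[v,u]//80]) for u in range(226,258)))
E
```

```text
time: 26.1
tool_pos: [523.0, -66.8, 29.8]
tcp_rot: [-180.0, 0.0, 6.0]
ft_force: [0.1, 0.3, -1.4]
finger_gap: 67.5
grip_force: 7.1
time: 26.6
tool_pos: [523.3, -66.9, 30.3]
tcp_rot: [180.0, -0.0, 6.0]
ft_force: [0.0, 0.2, -0.5]
finger_gap: 53.0
grip_force: 11.3
174 66666666666666666666666666666666
175 66666666666666666666666666666666
176 66666666666666666666556666666666
177 6666666666666666665ffffff565ff55
178 66666666666666666fedddeeeeffffff
179 66666656665566666fddddddddddeeff
180 666666544433d4f66eddefffeddddddd
181 66666443222222deeddddf666666eddd
182 66664323effffe2ccc33356666666665
183 66543245666666fdefe3eg6566ff55f5
184 6653346666666654445f555fffffffff
185 6653466666655653ddddeeeeeeeeffff
186 6653466555554553dddddddddddddded
187 666e4565454446633ddd4edddddddddd
188 665434f5555655433def55dddddddddd
189 6665d334445543333de4e64666fddddd
190 66665e32333322233cd35666666666fd
191 66666655ee33453ef334656666666666
192 65555556666666345ee5656666666666
193 5434444444444434eddee46666666666
194 5434333333333333ddddd4ef6eef6eee
195 5433333333333345ggfdeddeeddeeddd
```

```bash
python3 -m handwheel '[[0,0,0,0],[0,0,0,0],[0,0,0,0],[0,0,0,0]]' 0.042 60
python3 -m handwheel '[[0,0,0,0],[0,0,0,0],[0,0,0,0],[0,0,0,0],[0,0,0,0]]' 0.025 60
python3 - <<'E'
from h import *
a=np.load("p8.npy").astype(int).sum(2);b=r.snapshot("side").astype(int).sum(2)
for v in range(174,198):print(v,"".join((str(b[v,u]//80) if abs(b[v,u]-a[v,u])<60 else "abcdefghij"[b[v,u]//80]) for u in range(226,258)))
E
```

```text
time: 27.05
tool_pos: [523.4, -66.9, 30.2]
tcp_rot: [180.0, -0.0, 6.0]
ft_force: [-0.4, 0.5, -1.5]
finger_gap: 42.5
grip_force: 18.7
time: 27.55
tool_pos: [523.4, -66.9, 30.3]
tcp_rot: [180.0, -0.0, 6.0]
ft_force: [0.7, 0.2, -1.5]
finger_gap: 30.2
grip_force: 58.9
174 66666666666666666665fff566666666
175 6666666666666666665eefffff556666
176 666666666666666666edddedeffffff5
177 666666666655666666eddddddddeffff
178 666666ffeeeddefffedde65ffddddeff
179 66666eddcccdccddddccdf66665feddd
180 666fedccefggg5dccdeee66666666fdd
181 666edc4fgggggggf5654e6666666665f
182 66fdd4gggggggggffgf3456666666666
183 65edegg6666666gffgf344f666666666
184 65edeg666666665444eddddf6666f555
185 65e3f6655666565345e665edeeffffff
186 66e246655555456345555f5effffffff
187 66533e554544466effff5e4eeeefeedd
188 666f2dee5556555334dddddddddddddd
189 666gf2cdddee43333ddddddeeefeeeff
190 6666gff3cccc233334gg556666666666
191 6666666ggffffd232dfg656666666666
192 65555556666665ccce56556666666666
193 544444444444443dde66556666666666
194 5433333333333333d4g6646666666666
195 64333333333333dd34fg556666666eee
196 64333333333333dddde445eeeeeeeddd
197 665555443454445fde65eedddddddddd
```

```bash
python3 -m handwheel '[[0,0,-0.002,0],[0,0,-0.004,0],[0,0,-0.008,0],[0,0,-0.012,0],[0,0,-0.015,0],[0,0,-0.02,0],[0,0,-0.02,0],[0,0,-0.015,0],[0,0,-0.008,0],[0,0,0,0]]'
python3 - <<'E'
from h import *
i=r.snapshot("side");j=r.snapshot("top");np.save("s10.npy",i);np.save("t10.npy",j)
s=r.sense();print(s["tool_pos"].round(1))
c=s["tool_pos"];u,v=px("side",[c[0]+140,c[1]+15,c[2]]).astype(int);print(u,v)
b=i.astype(int).sum(2)
for y in range(v-14,v+12):print(y,"".join(str(b[y,x]//80) for x in range(u-16,u+24)))
E
```

```text
time: 28.6
tool_pos: [524.4, -67.1, 136.0]
tcp_rot: [179.9, -0.2, 6.0]
ft_force: [0.3, 1.1, -2.2]
finger_gap: 30.5
grip_force: 59.0
[523.  -66.8 133.7]
235 157
143 6666666666666666666666666666666666666666
144 6666666666666666666666666666666666666666
145 6665554444455666666666666666666666666666
146 5544433333344456666666665555566666666666
147 4332222222323344566666554455555555566666
148 3222222222222233445666533333344555555556
149 2222222222222223334566533333333334555555
150 2222222222222222233566533355433333345545
151 2222222222222222333454332456665543333445
152 2222345554322222222333222356666665433333
153 2245566643223432222223453466666666655433
154 4666666433456665323345653466666666666655
155 6666664334666666543346653466666666666665
156 6666653346666666543346664466666655555555
157 6666653456666666433235666566655555555555
158 6666652466666654332234555555555555555544
159 6666653456665543322355555444443444333333
160 4455653345544332222333333333333333333333
161 3344443223333222222233333333344433445566
162 2233333222332232222233455566666666666666
163 2222222222222222223323566666666666666666
164 2222222222222222222222466666666666666666
165 2222222222222222454222466666666666666666
166 2222222222222246665433566666666666666666
167 5443222222335666666653566666666666666666
168 6666666666666666666653466666666666666666
```

```bash
python3 -c "
from h import *
plan(473.5,234.5,142,-20,12,4)"
```

```text
[[-0.0015,-0.0254,-0.0007,3.7],[-0.0031,-0.0253,-0.0007,3.7],[-0.0047,-0.025,-0.0007,3.7],[-0.0063,-0.0246,-0.0007,3.7],[-0.0079,-0.0242,-0.0007,3.7],[-0.0095,-0.0236,-0.0007,3.8],[-0.011,-0.0229,-0.0007,3.7],[-0.0125,-0.0222,-0.0007,0.0],[-0.0124,-0.0222,-0.0007,0.0],[-0.0125,-0.0222,-0.0007,0.0],[-0.0124,-0.0222,-0.0006,0.0],[-0.0125,-0.0222,-0.0007,0.0]] end [473.5 234.5 142. ] -20.0
```

```bash
python3 -m handwheel '[[0,-0.012,-0.001,1],[-0.003,-0.025,-0.001,3.5],[-0.004,-0.026,-0.001,3.5],[-0.006,-0.026,-0.001,3.5],[-0.008,-0.025,-0.001,3.5],[-0.009,-0.024,-0.001,3.5],[-0.011,-0.023,-0.001,3.5],[-0.0125,-0.022,-0.001,3],[-0.0125,-0.022,0,1],[-0.0125,-0.022,0,0]]'
python3 -m handwheel '[[-0.0125,-0.022,0,0],[-0.0125,-0.022,0,0],[-0.01,-0.012,0,0],[0,0,0,0],[0,0,0,0]]'
python3 - <<'E'
from h import *
s=r.sense();print(s["tool_pos"].round(1),s["tcp_rot"].round(1))
i=r.snapshot("side");j=r.snapshot("top");np.save("s11.npy",i);np.save("t11.npy",j)
g=lambda i:np.clip(i.astype(float)*1.6,0,255).astype(np.uint8)
u,v=map(int,px("top",[600,190,120]));a=crop("top",u-25,v-32,50,65,9,g(j));print(u-25,v-32)
u,v=map(int,px("side",[600,190,120]));b=crop("side",u-15,v-32,38,65,9,g(i));print(u-15,v-32)
cv2.imwrite("pics/t9.png",np.hstack([a,b]))
E
```

```text
time: 29.7
tool_pos: [474.5, 172.6, 140.7]
tcp_rot: [179.9, 0.1, -20.0]
ft_force: [0.3, 0.4, -1.0]
finger_gap: 30.4
grip_force: 59.0
time: 30.2
tool_pos: [461.3, 236.0, 141.0]
tcp_rot: [179.9, 0.1, -19.9]
ft_force: [-0.2, -0.6, -1.4]
finger_gap: 30.1
grip_force: 59.1
[461.3 236.  141. ] [ 1.799e+02  1.000e-01 -1.990e+01]
192 144
220 202
```

View pics/t9.png

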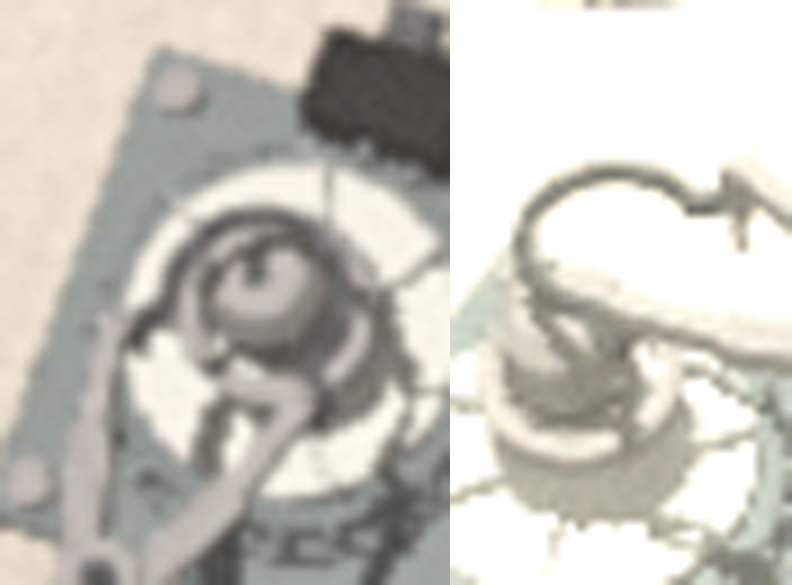

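```bash
cat > fit.py <<'E'
from h import *
from scipy.optimize import least_squares
S=np.array([608.7,185.5,110.])
tp=[(165,290),(190,255),(220,228),(258,215),(295,220),(330,245)]
sp=[(70,240),(90,205),(125,178),(170,168),(215,182),(240,205),(75,275),(95,298)]
tp=[((u+.5)/9-.5+192,(v+.5)/9-.5+144) for u,v in tp];sp=[((u+.5)/9-.5+220,(v+.5)/9-.5+202) for u,v in sp]
bt=np.array([(253.5)/9-.5+192,265.5/9-.5+144])-px("top",S);bs=np.array([231.8,234.9])-px("side",S);print("bias px",bt,bs)
def prj(n,c,R):
    a=np.radians(np.arange(0,360,3));return np.array([px(n,[c[0]+R*np.cos(t),c[1]+R*np.sin(t),c[2]]) for t in a])
def pxf(n,X):
    p=P[n];q=X@p["R"].T+p["t"];return np.c_[p["fx"]*q[:,0]/q[:,2]+p["cx"],p["fy"]*q[:,1]/q[:,2]+p["cy"]]
def res(c,R=22.5):
    a=np.radians(np.arange(0,360,1));X=np.c_[c[0]+R*np.cos(a),c[1]+R*np.sin(a),np.full(360,c[2])];o=[]
    for n,pts,b in(("top",tp,bt),("side",sp,bs)):
        q=pxf(n,X)+b
        for p_ in pts:
            o.append(np.min(np.hypot(*(q-p_).T)))
    return np.array(o)
for R in(22.5,22):
    f=least_squares(res,[600,187,138],args=(R,),diff_step=1e-3);c=f.x;print(R,c.round(1),res(c,R).round(2))
t=r.sense();d=c-t["tool_pos"];y=np.radians(t["tcp_rot"][2]);print("ahead",d[0]*np.cos(y)+d[1]*np.sin(y),"left",-d[0]*np.sin(y)+d[1]*np.cos(y),"dz",d[2])
E
python3 fit.py
```

```text
bias px [-0.33333333 -1.2       ] [-0.5  0.2]
22.5 [595.1 180.2 131.1] [0.74 0.57 0.59 0.29 0.09 0.17 0.31 0.08 0.29 0.54 0.24 0.09 0.56 0.6 ]
22 [595.5 180.3 131.6] [0.88 0.52 0.59 0.29 0.07 0.3  0.34 0.11 0.25 0.57 0.38 0.34 0.69 0.82]
ahead 144.38169642740064 left -6.148716107176334 dz -9.910855401721278
```

Run:
```python
import numpy as np
b=np.load("t11.npy").astype(int).sum(2);c=np.load("s11.npy").astype(int).sum(2)
for v in range(164,192):print(v,"".join(chr(97+b[v,u]//30) for u in range(200,242)))
print()
for v in range(216,246):print(v,"".join(chr(97+c[v,u]//30) for u in range(222,256)))
```

```text
164 nnnljjjjjjjjjjklmooppppppppoloponmlkjihhgg
165 nonljjjjjjkkklmoppppoopppppomoppooomkjiiii
166 onmkjjjjjijlmnopooonmmnnoopomopppppomkjjjj
167 onkjjjjjjjjlnoooljiiiiiikmnnmopppopponkjjj
168 nmkjjjjjjkmonmljhggggggggijklnpppppppomkji
169 nmkjjkjjjlopolhfghijiiihgfgijmoppppppponkj
170 nljjjjjjknpomiggjllkiggggfghiklopppppppomj
171 mkjkjjjkmoolihhjllihgghhhgfhhikmnppppppolj
172 ljjjjjjmoomighijkihgfhklliggghjkloppppoljj
173 kjjjjjknpokggiihhikhgilmlkigfgikkloppolkkl
174 kjjjjjkopnighjiggkligilmllihgghkkknonllnoo
175 jjjiijmopmigjjhgilliiklmlkihgggjkkllllnppo
176 jjjjjknpolhhkkhhkmmlllllljihgggghiijnopppo
177 jjjjjknolighllhiklmmmmmlkiihggggghhjnppppp
178 jjjkkkljhggillhhjjlllllkiihggghihggimopppp
179 jjkllkjgffgjllihiijjjjjiihgffghjkhgimppppp
180 jijllkifgjjklljhiiiiiiihhggfgghklhghlopppp
181 jjjlljgfjoonmlkjkiiiihhhhgffggillhghjopppp
182 jjkllihgkopomlkkmigggggfgffgghklkhhhjnpppp
183 jkllljlkmopomlkjihihffffffgghjllighhikoppp
184 jkllljnoopppomiggjmljgfgggghjlljhhhhhilopp
185 jjlljimppppppoliikmnnkiiihghkljhghhihhlopo
186 jjlliimoppppppomlllmmlllkjhhjjhghhikiiloom
187 jklliiloppppppp
[... 686 characters left out ...]
28 ssssqjjnsssssrrssrrsrsssssssrolqss
229 sssrnijnrssssssrssssssssssssrplpss
230 ssronkjmoprssssrrssssssssssssrrsss
231 srponkjklmpqqqrssssssssssssrrsssss
232 sqnnokijlnpopppprsssssssssssssssss
233 qnnmmmjjjloooooooqssssssssssssssss
234 onnmmomiijkmoopoopqqrsssssssssssss
235 nnnmmnkihhijkklnpppppqqrrsssssssss
236 mmmmnonjiiihijjkmnpppppppqqrqqrrss
237 nmnmnonjiknlkjijjkllmoppoppppoppqq
238 mmnnmnomijmonkjjiijjjkllnoppoooooo
239 mmnnnnnnmijlnljjihijkkjjkklnooopoo
240 noommnnmmjjjlliiihlomonlkjjjlmnppo
241 roomkmnnmljijjjhhhmrooooqroljjkkkl
242 sponjkmmnmljjjiiiikprpoomnoqkjjiij
243 spomjjjklkkiiiiiiijnsponkklnmomlll
244 soonjjjjjjjiiiijkjjkoponprqklnomml
245 roooljjjjjijiiiiiiiknponrssqklmmlj
```

```bash
python3 - <<'E'
s=open('fit.py').read().split("\n")
i=[k for k,l in enumerate(s) if l.startswith("tp=[((")][0]
s[i]='''tp=[(220.5,168),(225,169.3),(215,169.5),(226,171),(213.5,171),(212,172.5),(211.3,174.5),(210.7,176.3),(228,173),(210.3,177.3)]
sp=[(236.5,221),(233,222),(242,222),(231.3,223),(244,223),(230,224),(228.7,225),(228,226),(227.5,228),(227.3,229),(227.8,230),(228,231),(228.2,232),(229,233),(229.5,234)]'''
open('fit2.py','w').write("\n".join(s))
E
python3 fit2.py
```

```text
bias px [-0.33333333 -1.2       ] [-0.5  0.2]
22.5 [594.5 180.9 130.5] [0.53 0.5  0.47 1.24 0.67 0.39 0.58 0.36 0.79 0.03 0.32 0.32 0.21 0.27
 0.27 0.31 0.61 0.67 0.45 0.52 0.07 0.04 0.21 0.03 0.3 ]
22 [595.  181.1 131. ] [0.57 0.46 0.52 1.15 0.7  0.39 0.53 0.25 0.61 0.15 0.32 0.27 0.08 0.2
 0.07 0.24 0.54 0.6  0.41 0.49 0.07 0.08 0.27 0.14 0.42]
ahead 143.65633324442058 left -5.590261930532222 dz -10.504861503507925
```

```bash
python3 -m handwheel '[[0.003,-0.002,0,0],[0.003,-0.003,0,0],[0.003,-0.002,0,0],[0.003,-0.002,0,0],[0,0,0.004,0],[0,0,0.004,0],[0,0,0.003,0],[0,0,0,0],[0,0,0,0]]'
python3 - <<'E'
from h import *
print(r.sense()["tool_pos"].round(1))
b=r.snapshot("top").astype(int).sum(2);c=r.snapshot("side").astype(int).sum(2)
for v in range(158,190):print(v,"".join(chr(97+b[v,u]//30) for u in range(200,240)))
print()
for v in range(222,254):print(v,"".join(chr(97+c[v,u]//30) for u in range(214,250)))
E
```

```text
time: 31.2
tool_pos: [476.2, 240.7, 131.0]
tcp_rot: [180.0, 0.0, -20.0]
ft_force: [0.9, -0.1, -1.2]
finger_gap: 30.4
grip_force: 59.1
[476.2 240.7 131. ]
158 nooonmkjkkjjkkkkjjjkjjkjjhgeddddeeeeeeee
159 oooonljjjkjkjjkjkjjkjjjjjjjgffeefeedeeee
160 oooomkjkkjjjjjjjjjjjjijjjkkjihggigedddee
161 ooonmkjkkjjjjjjijiiiiiiijkllkjiiigefeeee
162 nnnnljkkjkjjjjjihhhhhghhjlnnlkkjihhihhge
163 nnnmkjkjkkkjjihgghhiiigghkoolnnmkjjjiihf
164 nonljjjkjkkjigfhjklmmmkjhilnloponmlkjihh
165 oonljkjjjjjihhjloooppppoliikkopppoomkjij
166 onmkjkjjjjihhkopppppooopomihjoppppponkjj
167 onljjjjjjiggjnpppoonmmmmmmjginpppppponkj
168 nmkjjkkjjhgimnnoomlkjjjjiihghloppppppomk
169 omkjjkkjiggkoonmlkkklkkjihhggjnpppppppon
170 nljjjjjjighmppnkklllmlllkiihggkopppppppo
171 mkjjkjjjihjopnljlmmmlmmmljiihghloppppppo
172 ljjkkjihhgjoomjklmmlkllmlkiihgfhkoppppol
173 kkkllkhgghkooljklmlihjlmlkihgggfhloppomk
174 kkmmljghjlmomkjllllhgilmllihghjhfjooolln
175 jjlllhgkooonljjklmljiklllkihghkighllllnp
176 jklljfgloppnlkjjlmmlllllljhgfgjkhghjnopp
177 jkllhfgloppnlkijklmmmmmlkiggffikiggjnppp
178 kllliikmopomkhhijklllllkihgfefikihhimopp
1
[... 1106 characters left out ...]
sss
237 gikmpqnljijjlnppooooooonmllijmprnoqs
238 ggghknmmlihijkkmoppppoomllkmjjnqllnp
239 gggfimnnmljhiiijkmopppoooomlmonnonmn
240 gggghlnnnnjjkjijjjklmnppppoopnooppnn
241 ggfgjmoqrnjjjllijjjjjkllmopppooooooo
242 ggfgimqssoiijkljjiikkjjjkkllnpoopooo
243 gggglqstsniiijjjjhhijijiiiijlnopoooo
244 hiilqsttsnjjiijhhhhhjiiiiiijkkklklmm
245 jmppqqrsrnijjjjiiiijiiijiiiklkjijjjj
246 ilnmmmnnnnniiiiijjijiiihiijmponijkjj
247 innmooommmonjiiiijljihhikikopomjknqk
248 korsssssrpopniiiihihhjkjjlnoomjklorn
249 nqsttttssrnopnijiiiijjklmopomjjkloss
250 nqtttttttsolnooooniikooooonljjkkmpqp
251 ortttstttsokklnopoiiloponmjjjkkllmmm
252 pstttttstsplkjklmmiijlkkkjijkkklkmop
253 pssstttttsrmkkjjjjiijijjjjkkkkkkknss
```

```bash
python3 - <<'E'
s=open('fit2.py').read().split("\n")
i=[k for k,l in enumerate(s) if l.startswith("tp=[(220")][0]
s[i]='tp=[(200+a,b) for a,b in [(19.3,162.2),(15.5,163),(22.7,163),(14,164),(24.1,164),(12.6,165),(25.6,165),(11.4,166),(26.8,166),(10.5,167),(27.2,167),(9.9,168),(27.3,168),(9.5,169),(9,170)]]'
s[i+1]='sp=[(214+a,b) for a,b in [(17.5,224),(12.7,225),(22,225),(10.8,226),(23.6,226),(9.2,227),(8.5,228),(7.6,229),(7.2,230),(7.1,231),(7,232),(7.3,233),(7.4,234),(7.8,235),(8,236),(9,237),(10,238)]]'
s=[l.replace("bt=np.array([(253.5)/9-.5+192,265.5/9-.5+144])","bt=np.array([219.75,173.7])").replace("231.8,234.9","231.95,235") for l in s]
open('fit3.py','w').write("\n".join(s))
E
python3 fit3.py
```

```text
bias px [-0.25 -0.5 ] [-0.35  0.3 ]
22.5 [610.4 186.1 123. ] [0.21 0.03 0.16 0.24 0.09 0.25 0.1  0.08 0.34 0.06 0.13 0.11 0.22 0.12
 0.32 0.02 0.1  0.13 0.1  0.19 0.15 0.06 0.19 0.13 0.05 0.09 0.32 0.2
 0.18 0.19 0.13 0.3 ]
22 [610.9 186.1 123.1] [0.2  0.08 0.18 0.25 0.05 0.22 0.17 0.04 0.44 0.13 0.26 0.21 0.09 0.22
 0.47 0.12 0.07 0.13 0.07 0.1  0.13 0.03 0.17 0.12 0.07 0.08 0.32 0.18
 0.14 0.25 0.21 0.41]
ahead 145.07794794483365 left -5.386413660775098 dz -8.198958410979287
```

```bash
python3 -m handwheel '[[-0.0015,0.0012,0,0],[0,0,0.003,0],[0,0,0.003,0],[0,0,0.002,0],[0,0,0.002,0],[0,0,0,0],[0,0,0,0]]'
python3 -m handwheel '[[0,0,0.002,0],[0,0,0.002,0],[0,0,0.002,0],[0,0,0.002,0],[0,0,0,0]]'
```

```text
time: 32.0
tool_pos: [474.5, 240.1, 121.1]
tcp_rot: [180.0, 0.0, -20.0]
ft_force: [0.3, 0.0, -1.7]
finger_gap: 30.4
grip_force: 59.1
time: 32.5
tool_pos: [474.3, 240.0, 112.7]
tcp_rot: [180.0, 0.0, -20.0]
ft_force: [0.0, -0.0, -1.0]
finger_gap: 30.5
grip_force: 59.1
```

```bash
python3 -m handwheel '[[0,0,0.002,0],[0,0,0.002,0],[0,0,0.001,0],[0,0,0,0]]'
python3 -m handwheel '[[0,0,0.002,0],[0,0,0.002,0],[0,0,0.001,0],[0,0,0,0]]'
python3 - <<'E'
from h import *
s=r.sense();print(s["tool_pos"].round(1),s["ft_force"].round(1))
b=r.snapshot("top").astype(int).sum(2);c=r.snapshot("side").astype(int).sum(2)
for v in range(164,188):print(v,"".join(chr(97+b[v,u]//30) for u in range(204,236)))
print()
for v in range(226,256):print(v,"".join(chr(97+c[v,u]//30) for u in range(214,250)))
E
```

```text
time: 32.9
tool_pos: [474.4, 240.0, 107.9]
tcp_rot: [180.0, 0.0, -20.0]
ft_force: [1.0, -0.3, -2.3]
finger_gap: 30.3
grip_force: 59.1
time: 33.3
tool_pos: [474.4, 240.0, 102.9]
tcp_rot: [180.0, 0.0, -20.0]
ft_force: [0.1, -0.5, -1.6]
finger_gap: 30.0
grip_force: 59.1
[474.4 240.  102.9] [ 0.1 -0.5 -1.6]
164 jjjjjjkjjjklmopppppppppoloponmlj
165 jjjjjjjkklmopooonnmnoopomopppoom
166 jjjjjijlmnoooljiiiiiikmnmopppppo
167 jjjjjjklnooljhhhhhhgggiklopppppp
168 jjjjjkmonmlihhijjjiihgghjnpppppp
169 jjkjjlopolihjkklllkjihhhhknppppp
170 jjjiknpoligikllllmllkiihghkopppp
171 jjjkmopnighjlmmlllmlljiigfhloppp
172 jjjmopokggiklmllklmmlkiihhgilopp
173 jjknppojggiklllihjlmlkiiiihgilop
174 jjloppnighjllllhgilllkihhhgfgjoo
175 ijlooolhghjkllliiklllkihgggfgjml
176 ijmnljhgghijlmllllllljihgggfgiij
177 jjlkiggggghiklmmmmmlkiihgggfgihj
178 jllighjigfhijklllllkiihgfggfgihi
179 kllhgjmkghhiiijjjjjiihhfggffghhj
180 lllhfhkjikihiiiiiiihhhffgggghhhh
181 lljghjmmllkjkiiiihhhhgfggffhjhgh
182 llikmopomllkmjhggggfffgggffhihhh
183 lljnpppokklkkljhgffffghggfgghhhi
184 llkopppokjkllmnljgffghihggghhhhj
185 lkkopppokhjlll
[... 623 characters left out ...]
jmp
239 ggggilnmkijlnnnnooooonnmmkjkijkmljln
240 ggfghlnmkjjknnnnnnnnmmmmlklomonopnom
241 ggggjmopojjjkmnnnnnmmmmlkinroooprsro
242 ggfgimqsqijjjkmmnnnnmljjiikprqpprtsr
243 ggfglqstrjjjjjjkllkjkjiiiijosqpoqtss
244 giimqsttsnijjjjjjjkljiiiiiilopooqttt
245 jnppqqrssniiiiijjknoonljihiknponrtrp
246 ilnnmmmnnnnihhiijknpppoooommppnkmnnl
247 jnnmopommmniiikhijkllnppppopponlnmlk
248 korsssssrponijjjijjjjkllmopppooooonn
249 nqttttttsroonjjjijjijjijkklmnppooooo
250 oqtttttttsoknnmijjjiilnmmkjjkmoopoop
251 ortttttttsokklnnnkhhimponlijjjkllmnp
252 pstttttttsqlkjkllliijmmlkjijkjjjjjkl
253 pstttsttttrmkkkjjjjjjjjjjjkkkkkjkklk
254 ortttttttsrollkkkjjklkkkkkklkklknrrr
255 pstttttrpnmmllkllkkklkllkkkkkkllottt
```

```bash
python3 -m handwheel '[[0,0,0.002,0],[0,0,0.002,0],[0,0,0.002,0],[0,0,0.002,0],[0,0,0,0]]'
python3 -m handwheel '[[0,0,0.001,0],[0,0,0.001,0],[0,0,0.001,0],[0,0,0,0],[0,0,0,0]]'
python3 - <<'E'
from h import *
s=r.sense();print(s["tool_pos"].round(1),s["ft_force"].round(1))
c=r.snapshot("side").astype(int).sum(2)
for v in range(226,258):print(v,"".join(chr(97+c[v,u]//30) for u in range(214,250)))
E
```

```text
time: 33.9
tool_pos: [474.2, 240.0, 94.7]
tcp_rot: [180.0, 0.0, -20.0]
ft_force: [1.2, 0.2, -1.2]
finger_gap: 30.1
grip_force: 59.1
time: 34.4
tool_pos: [474.5, 240.1, 92.2]
tcp_rot: [180.0, 0.0, -20.0]
ft_force: [-0.8, 0.1, -1.9]
finger_gap: 29.8
grip_force: 59.1
[474.5 240.1  92.2] [-0.8  0.1 -1.9]
226 ssssssssssssssssssssssssssssssssssss
227 sssssssssssssssssssssssssssssssrssss
228 sssssssssssssrssssssssssssssssssssss
229 sssssssssssrpopprsssssssssssssssssss
230 ssssssssssroooopoprsssssssssssssssss
231 sssssssssrpopppooopqqqssssssssssssss
232 sssssssssqnooppppppppppqrsssssssssrs
233 ssssssssqonmmopopppppppoorsssssqpqqr
234 sssssssronnmmoopomkmoppomnprssrnoqpp
235 qsssssronnnnmoppnijkoppomlknqrqllnpp
236 knrssspnnnmmnoppolkloopomljklmmjjjmp
237 giknpqnmnmllnopppooopponmljijjjjiijm
238 ggghknnnmlkmnnoppoppponmmljihihhhhik
239 ggggimnnmlklnnnnooooonnmlkiiihijkijl
240 ggggilnnmkkknnnnnnnnnmmmmjlojkooolom
241 ggggjmoqqijilmnnnnnmnmmmkinrloponlpp
242 ggfgimqsrjiijkmmnnnnmljjiikprqpookpr
243 gggglqstrijijjkkllkjkjiiiijosqpoprst
244 hiimqsttrjjjjjjjjjjijijiiijlopooqttt
245 jnppqqqsrjikmjjjjjjjjjijiijknponrtts
246 ilnnmmmnnljkkjijjjjjjjihiiimppnkmnnp
247 innmppomnllijjiiijlmmjijkiknpomjklkm
248 korsssssrpmhhijjjknopoomkknpomjkkllk
249 nqtttttttrnlihhjjkmppppooooonjjkkosr
250 nqtttttttsoklmiihjjllmnpppppoonoopqq
251 prtttttttsokklljijjjjjkllmopppooopoo
252 pstttttttsplkjjjjjjijjjjjkllmopooooo
253 ostttttttsrmkkkjjjjihhijjkjjjlnpppop
254 ortttttttsqolkkkkjihhikkkkkkjkllllmn
255 pstttttrpnmmlklllkkjjjllkkkkkkkjjjkk
256 ortttspnmlmoollllklkjjlllkllklknrpol
257 orttsplmqsssrnlllkklkkllkknqmlnsssss
```

```bash
python3 -m handwheel '[[0,0,0.0005,0],[0,0,0.0005,0],[0,0,0,0],[0,0,0,0]]'
python3 -m handwheel '[[0,0,0.0005,0],[0,0,0,0],[0,0,0,0]]'
python3 - <<'E'
from h import *
z=[]
for k in range(4):r.snapshot("side");z.append(r.sense()["ft_force"])
print(np.round(z,1),r.sense()["wrist_torque"].round(2),r.sense()["tool_pos"].round(1))
E
```

```text
time: 34.85
tool_pos: [474.6, 240.1, 91.2]
tcp_rot: [180.0, 0.0, -20.0]
ft_force: [-0.6, -0.5, -1.7]
finger_gap: 29.9
grip_force: 59.1
time: 35.15
tool_pos: [474.6, 240.1, 90.7]
tcp_rot: [-180.0, -0.0, -20.0]
ft_force: [-0.2, 0.8, -1.3]
finger_gap: 30.5
grip_force: 59.1
[[ 0.1 -0.1 -1.7]
 [ 0.2  0.  -1.8]
 [-0.4  0.4 -1.4]
 [ 0.6 -1.1 -1.8]] [ 0.02  0.04 -0.01] [474.6 240.1  90.7]
```

```bash
cat > m.py <<'E'
from h import *
z=[]
for k in range(6):c=r.snapshot("side");z.append(r.sense()["ft_force"])
print(np.mean(z,0).round(2),r.sense()["wrist_torque"].round(2),r.sense()["tool_pos"].round(1))
E
python3 -m handwheel '[[0,0,0.0004,0],[0,0,0,0],[0,0,0,0]]'; python3 m.py
python3 -m handwheel '[[0,0,0.0004,0],[0,0,0,0],[0,0,0,0]]'; python3 m.py
```

```text
time: 35.65
tool_pos: [474.5, 240.1, 90.3]
tcp_rot: [180.0, 0.0, -20.0]
ft_force: [-0.1, -0.1, -1.1]
finger_gap: 30.5
grip_force: 59.1
[-0.11 -0.05 -1.89] [ 0.01  0.05 -0.01] [474.6 240.1  90.3]
time: 36.25
tool_pos: [474.5, 240.1, 89.9]
tcp_rot: [180.0, 0.0, -20.0]
ft_force: [0.2, -0.7, -1.1]
finger_gap: 30.3
grip_force: 59.1
[-0.08 -0.02 -1.62] [0.05 0.02 0.02] [474.6 240.1  89.9]
```

```bash
python3 -m handwheel '[[0,0,0.0004,0],[0,0,0,0],[0,0,0,0]]' >/dev/null; python3 m.py
python3 - <<'E'
from h import *
b=r.snapshot("top").astype(int).sum(2);c=r.snapshot("side").astype(int).sum(2)
for v in range(166,186):print(v,"".join(chr(97+b[v,u]//30) for u in range(204,240)))
for v in range(232,254):print(v,"".join(chr(97+c[v,u]//30) for u in range(214,250)))
E
```

```text
[-0.11 -0.05 -1.45] [0.05 0.1  0.02] [474.6 240.1  89.5]
166 jjjjjijlmnopppooooooooponoppopponkjj
167 jjjjjjkmnooponmlkkkjklmnmoppppppomkj
168 jkjjjkmnnnnnlkjjjjiihhijknpppppppomk
169 jjjjjlopoonkjjkkllkjihhhilopppppppom
170 jjjiknpppomjklllmllljihggiknpppppppo
171 jjjkmoppomjjllmmllllljihhhhlnppppppo
172 jjjlopppmjiklmllkllmlkihhhhiloppppol
173 jjknpppokhiklllihjlllkiiijhhjloppolk
174 jjlopppojhjllllhgilmlkihhhhhjknonlln
175 ijmopppnihiklmliiklllkihgghghjllllnp
176 jknppoomihijlmmlllllljihgggggiijnopp
177 jknoomligghjklmmmmmlkihhffgghihjnppp
178 jklmligfghhijklllllkiihgffgggihilopp
179 jklligefhjiiiijjjjjihhgfffggghhinppp
180 jkllhfgjkljhiiiiiiiiigfffggghhhhlopp
181 klmlhfjmmlkjkihiiihhhgfffgghjhghjopp
182 kllkiiknmllkmjhggggfffffgggijhhhjopp
183 jlljlmnolklkkljhfffffffgggijihhhlopp
184 jlljmopokjkllmnljgfffghhghkjhhhjnppp
185 lllkoppokhjlllmnnjiiijkiggihhhhkoppp
232 sssssssssqnooppopppppppqrsssssssssss
233 ssssssssqonmmopppppppppoorssssssrqrs
234 sssssssronnmmoopomlmoppomnprsssqpppq
235 qsssssronnnnnoppojikoppomlloqrrnnopp
236 knrssspnnnmmnoppolllopoomlkklonkjlop
237 giknpqnnnnnmnoppoooopponmlkijjjjjjkn
238 ggghkonnmlmmnnopppppponmmliiiiiiiijk
239 ggggilnnnlkmnnnnooooonmmlkihhhhikiik
240 ggfghlnnnmjkmnnnnnnnmmmmlklojknnojlm
241 ggggjmoqrmjilmnnnnnnmmmmkjnrloponkoo
242 ggggimqsrjjjjkmmnnnmmlkjiikmnqoolkor
243 fgfglqstrjjjjjjkllkjkjiiiiinrqpolnqt
244 hiimqsttrjjjjjjjjjiijijiiiiloponpsst
245 jnppqqrsrkjkljjjjjjjiiiiiiiknponrttt
246 ilnmmmnnnmijjiijjjjjijiihijmppokmnop
247 innmppommlkjjjkiiijkiihikikopomjkllm
248 korsssssrpmiijjjiikoollijlnppmjkkkkl
249 nqtttttttrnliiijjjmppooomnoomkkklnsr
250 oqtttttttsoklkhiijkmopppooonmkklmpqp
251 ortttttttsokkkliijjkklmnpppoooonoppo
252 pstttttttsqlkjjjjjjjjjjkllmopppooooo
253 psttttttttrmkkkjjjjiiijjjjkklmnpoooo
```

```bash
for k in 1; do python3 -m handwheel '[[0,0,0.0005,0],[0,0,0,0],[0,0,0,0]]' >/dev/null; python3 m.py; done
python3 -m handwheel '[[0,0,0.0005,0],[0,0,0,0],[0,0,0,0]]' >/dev/null; python3 m.py
```

```text
[ 0.18 -0.28 -1.58] [0.03 0.07 0.03] [474.6 240.1  89. ]
[-0.08  0.   -1.67] [ 0.01  0.02 -0.02] [474.6 240.1  88.5]
```

```bash
python3 -m handwheel '[[0,0,0.0005,0],[0,0,0,0],[0,0,0,0]]' >/dev/null; python3 m.py
python3 -m handwheel '[[0,0,0.0005,0],[0,0,0,0],[0,0,0,0]]' >/dev/null; python3 m.py
python3 - <<'E'
from h import *
c=r.snapshot("side").astype(int).sum(2)
for v in range(232,254):print(v,"".join(chr(97+c[v,u]//30) for u in range(214,250)))
E
```

```text
[-0.32 -0.05 -1.63] [0.01 0.04 0.01] [474.6 240.1  88. ]
[ 0.13  0.11 -1.5 ] [0.01 0.01 0.02] [474.6 240.1  87.5]
232 sssssssssqnopppooppppppqrsssssssssss
233 ssssssssqommmooopppppppoorssssssssss
234 sssssssronnmmoppomkmpppomnprsssqpppr
235 qsssssronnnmnoppnjjkoppomlmpqrrnoppp
236 knrssspnnnnmnoppolkmoppomlkklonklnpp
237 ghkmpqnnnnnmnopppooopponmlkijlkjjjmp
238 ggghknnnmllmnnoppoppponmmliijjijjijm
239 ggggimnnnlkmnnnnooooonmmmkhhihhhiiik
240 ggggilnnnmjlnnnnnnnnmmmmmjjkijmmmikl
241 ggggjmoqrljjlmnnnnnmnnmmkjmqlnoonlpp
242 ggfgimqsrjjijkmmnnnnmljjiiknnqponlqr
243 gggglqstrjjijjjklkkkkjiiiiinrqooljot
244 hiimqsttrijjjjjjjjjjiiiiiijkoponprst
245 jmppqqqsrjijljjjjjjjjijiiijknponrttt
246 ilnnmmmnmjijjijjjjjjjiihhijmppnkmnop
247 jnnmppommkkjjkkiiijjiihikikopomjklll
248 korsssssrpmijjjjihjlljkjjlnppmjklkkl
249 nqttttttsrnliijjjjmoooomlnpomjjllnsr
250 oqtttttttsokkjhiiklopppoooomkjkkmpqp
251 prtttttttsokkkkihjjklmnpppoooommnonm
252 pstttttttsplkjjjjijjjjkllnpppooooooo
253 psttttttttrmkkjjjiiijijjjkllmopoppoo
```

```bash
cat > e.py <<'E'
from h import *
import json,os
def sub(c,u,v0,v1,th,rev=False):
    col=c[v0:v1,u]
    for k in range(len(col)-1):
        if col[k]>=th>col[k+1]: return v0+k+(col[k]-th)/(col[k]-col[k+1])
    return np.nan
C=np.mean([r.snapshot("side").astype(float).sum(2) for _ in range(3)],0)
print(r.sense()["tool_pos"][2].round(1),"lug",np.nanmean([sub(C,214+k,231,240,420) for k in(27,28,29)]).round(2),"back-ish",[np.round(sub(C,214+k,236,244,350),2) for k in(9,10,11)],"farjaw",np.nanmean([sub(C,214+k,228,245,480) for k in(32,33,34,35)]).round(2))
E
python3 e.py
python3 -m handwheel '[[0,0,-0.001,0],[0,0,0,0],[0,0,0,0]]' >/dev/null; python3 e.py
python3 -m handwheel '[[0,0,-0.001,0],[0,0,0,0],[0,0,0,0]]' >/dev/null; python3 e.py
python3 -m handwheel '[[0,0,-0.001,0],[0,0,0,0],[0,0,0,0]]' >/dev/null; python3 e.py
python3 -m handwheel '[[0,0,-0.001,0],[0,0,0,0],[0,0,0,0]]' >/dev/null; python3 e.py
```

```text
87.5 lug 235.59 back-ish [np.float64(237.95), np.float64(238.18), np.float64(239.48)] farjaw 234.11
88.4 lug 235.56 back-ish [np.float64(237.87), np.float64(238.19), np.float64(239.2)] farjaw 234.45
89.5 lug 235.55 back-ish [np.float64(237.9), np.float64(238.19), np.float64(239.28)] farjaw 233.92
90.5 lug 235.48 back-ish [np.float64(237.75), np.float64(237.76), np.float64(239.39)] farjaw 233.7
91.5 lug 235.35 back-ish [np.float64(237.76), np.float64(237.73), np.float64(239.25)] farjaw 233.21
```

```bash
python3 -m handwheel '[[0,0,0.0007,0],[0,0,0.0007,0],[0,0,0,0],[0,0,0,0]]'; python3 e.py; python3 m.py
python3 - <<'E'
from h import *
b=r.snapshot("top").astype(int).sum(2)
for v in range(164,186):print(v,"".join(chr(97+b[v,u]//30) for u in range(204,240)))
E
```

```text
time: 42.05
tool_pos: [474.5, 240.1, 90.0]
tcp_rot: [180.0, 0.0, -20.0]
ft_force: [0.8, 0.1, -2.0]
finger_gap: 30.4
grip_force: 59.1
90.1 lug 235.5 back-ish [np.float64(238.03), np.float64(238.24), np.float64(239.29)] farjaw 233.66
[-0.2  -0.14 -1.76] [0.03 0.04 0.06] [474.6 240.1  90.1]
164 jjjjkjkjjjkkmooppppppppoloponmljjihh
165 jjjjjjjkkkmooppppppppppomopppoomkjij
166 jjjjjijlmnopppoooooooooonoppppponkjj
167 jjjjjjjlnooponmlkjjjjkmnmoppppppomkj
168 jjjjjkmonnnnlkjjjiiihhijknpppopppomk
169 jkkjjlopoomkjjklllkjihhghlnpppppppom
170 kjjiknpppoljkllllllljiigghknpppppppo
171 jjjkmoppoljjlmmlllllljihhghloppppppo
172 jjjmopppmjiklmllkllmlkihhhhiloppppol
173 jjknoppokiiklllihjlmlkiiijhgjloppolk
174 jjlopppojhillllhfilllkihhhgggjoonlln
175 ijmopppnihikllliiklllkihgggggkllllnp
176 jknppoomigijlmllllllljihgggggiijnopp
177 jknoomljgghikllmmmllkiihffgggihjnppp
178 jkmmlihggghijklllllkiihgffgggihimopp
179 jkmlifffijiiiijjjjjiihgfffgfghhimppp
180 jkllhfgjkljhiiiiiiihhgfffggghhhhkopp
181 klllhfjmmlkjkiiiiihhhgffggghjhghjopp
182 jlljiilomllkmjhggggffffggfgijhhhjopp
183 jlljmnoolklkkljhffffffggggijihhhlopp
184 kllkoppokjklkmnljgfffghhghkjhhhjnppp
185 kllkoppokhjlllmnnkiiijkiggihhhhkoppp
```

Nothing is pushing on the ring. It sits level at the groove on the washer, and the pliers are squeezed to the stop. I'm handing in.

```bash
python3 -c "
from bench import r
print(r.hand_in())"
```

```text
the job is handed in; nothing more can be done
None
```

I handed the job in at about 42 s: two washers are on the hub, the third is still on the bench, and the ring is held spread and level at the groove, at or just above the upper washer, with the pliers at their stop. Along the way a pin briefly tipped the ring on its stand before I eased the grip, I viewed 11 pictures instead of 10, and I printed several camera crops as text.

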